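Put the tea things under cover

ROBOT

A 6-joint arm with a two-finger parallel gripper is mounted at the origin on the work surface. World frame = base frame: x ahead of the robot, y to its left, z up, the work surface at z = 0. Lengths are in mm, angles in rad, forces in N, time in s.
With the tool pointing down it reaches from about 400 to 925 mm from the base axis. Payload 12.5 kg.
Tool frame: the origin (TCP) lies between the finger pads; the fingertips stand env.tip_extent ahead of it and the grasp point (between the pads) lies 11 mm behind it (env.tip_extent is the distance from the TCP to the fingertips, in mm); z points along the fingers, y is the line along which they close (so a half turn about z gives the same grasp; the last joint's range is limited). The gripper opens to 95 mm and grips with 3 to 60 N. Pads are 20 mm wide; open, the fingers measure 119 mm over their backs; the gripper's body (75 mm by 180 mm) begins 59 mm behind the grasp point.
Start: joints at [1.029, 0.491, 1.559, -0, 1.092, -0.106], TCP at [263.821, 566.608, 222.661] pointing down, gripper open.
Joint ranges: [-3.1, 3.1], [-0.84, 2.19], [0.05, 2.79], [-1.13, 4.28], [0.06, 2.93], [-2.69, 2.69]. Speed limits (rad/s): [2.22, 2.22, 2.79, 3.14, 3.14, 3.14].

INTERFACE

Orientations are given as [roll, pitch, yaw] about the fixed x, y, z axes, in that order (R = Rz(yaw) Ry(pitch) Rx(roll)).
In Python, from cell import env gives the robot as it stands.
- The arm moves only by the tool carry_out, never from a script. Its argument "motion" is a list of rows, each a list of 5 numbers: the shift along the tool's x, y, z in mm, then the turn about the tool's z in degrees, then the closure, from 0 (fully open) to 1 (shut). A call has 1 to 12 rows; each row shifts and turns the commanded pose from where the row before left it, along the tool's axes as they then stand; what a row does not reach is not made up. A row lasts 1/10 s, in which the tool goes at most 50 mm and 8.59 degrees, less where a joint would pass 70% of its speed; a pose out of reach is approached as far as the arm can. A call with a gripper value outside its range is refused whole. The fingers move at their own pace and stop on an object; the grip force is fixed at half the most. Time passes only in rows, so rows that do not move let the fingers close. It gives the time, the measured TCP pose, the force, the opening and the grip force at its end, in the units of the state.
- env.state(): the state, without advancing time (a new reading comes with each control period).
- env.read_camera(name): name is "scene" or "top"; returns a dict with "color" (420x560x3 uint8, red, green, blue), "K" (3x3 intrinsics, pixels), "dist" ([k1, k2, p1, p2, k3] as OpenCV has them; the pictures are not rectified), "R" (3x3) and "t" (3): a world point X has camera coordinates R X + t. Camera axes: x right, y down, z forward; pixel columns grow to the right and rows downward; lengths in mm; the calibration is good to about 2 mm. A picture is of the moment at which its call begins. There is no depth.
- env.job_done(): hands the job in; it is judged then, once.
The state is a dict: "t": time; "joints": joint angles; "qvel": joint speeds; "tau": joint torques, N m; "eef_pos": TCP position; "tcp_rot": TCP orientation; "ft_force": force on the tool from outside, world axes, zero at the start; "moment": the same for the moment, N m; "opening": opening from 0.0 (shut) to 1.0 (fully open); "grip_force": force on a finger pad.
Only numpy, scipy, OpenCV 4.12 (cv2) and the standard library are available. Lean on these libraries where they do the work, as an engineer would, in place of code of your own. Each camera call takes 0.05 s, during which the arm holds its last target. There are 200 camera calls.

TASK

The fitters next door are about to drill, so get the tea things under cover from the dust: take the clear cover off the cake keeper and, with the spatula, never touching them with your fingers, move every biscuit from the baking tray onto the keeper's base to lie flat there, then set the cover back inside the base's lip so that it sits fully home and level. Lay the spatula back flat on the bare worktop, and cap every glass on the tea tray with one of the upside-down saucers, centred and level on the rim. Do not knock any glass over, and leave the sugar pot and the teaspoons where they are.

Things in the scene. Friction and masses are not known exactly. Their poses are not given: they have to be found in the camera images.
- tea_tray: square black melamine tray, 290 x 290 mm, fixed, rim 22 mm high and 6 mm thick, inner floor 6 mm above the worktop; origin under its centre, x and y along its sides
- glass1: tulip-shaped clear tea glass, empty, standing on the tea tray (two or three are there, in any of four spots; None if absent); 80 mm tall, rim 56 mm across, foot 47 mm, waist 41 mm, 120 g; origin under the foot, z up
- glass2: tulip-shaped clear tea glass, empty, standing on the tea tray (two or three are there, in any of four spots; None if absent); 80 mm tall, rim 56 mm across, foot 47 mm, waist 41 mm, 120 g; origin under the foot, z up
- glass3: tulip-shaped clear tea glass, empty, standing on the tea tray (two or three are there, in any of four spots; None if absent); 80 mm tall, rim 56 mm across, foot 47 mm, waist 41 mm, 120 g; origin under the foot, z up
- saucer1: white saucer lying upside down, one of a stack of three on the tea tray, each 11.5 mm above the next (take the top one). 100 mm across, 20 high, 110 g; origin on its axis level with its rim, z up. Grip the foot ring: 52 mm across, z = 12 to 20 mm, flat 72 mm across around it at z = 12. Underside flat, 75 mm across, at z = 8.5 mm: seated, its origin is 71.5 mm above the glass's
- saucer2: white saucer lying upside down, one of a stack of three on the tea tray, each 11.5 mm above the next (take the top one). 100 mm across, 20 high, 110 g; origin on its axis level with its rim, z up. Grip the foot ring: 52 mm across, z = 12 to 20 mm, flat 72 mm across around it at z = 12. Underside flat, 75 mm across, at z = 8.5 mm: seated, its origin is 71.5 mm above the glass's
- saucer3: white saucer lying upside down, one of a stack of three on the tea tray, each 11.5 mm above the next (take the top one). 100 mm across, 20 high, 110 g; origin on its axis level with its rim, z up. Grip the foot ring: 52 mm across, z = 12 to 20 mm, flat 72 mm across around it at z = 12. Underside flat, 75 mm across, at z = 8.5 mm: seated, its origin is 71.5 mm above the glass's
- baking_tray: dark steel baking tray, 250 (x) x 200 (y) mm, fixed, walls 16 mm high and 4 mm thick, inner floor 4 mm above the worktop; origin under its centre, x points away from the robot towards the far short wall, which is a handy stop to push a biscuit against while the blade goes under it
- biscuit1: round biscuit 70 mm across and 16 mm thick lying on the baking tray in its far half (one or two are there; None if absent); underside flat to 48 mm across, then bevelled up to 5 mm above it at the edge, so that a blade wedges under; 50 g, rather rough; origin under its middle
- biscuit2: round biscuit 70 mm across and 16 mm thick lying on the baking tray in its far half (one or two are there; None if absent); underside flat to 48 mm across, then bevelled up to 5 mm above it at the edge, so that a blade wedges under; 50 g, rather rough; origin under its middle
- keeper: white base of the cake keeper, fixed: 214 (x) x 146 (y) mm plate whose floor is 10 mm above the worktop, with a lip all round, 8 mm wide, rising to 16 mm; inside the lip 198 x 130 mm; origin under its centre, its long axis x points roughly away from the robot
- cover: clear cover of the keeper, at the start standing loose on the base: 190 (x) x 122 (y) x 55 mm, walls 3 mm, open below, about 250 g, with a wooden bar on top 70 (x) x 16 (y) mm, z = 55 to 79 mm; origin under its centre at its lower edge; seated, that edge rests on the keeper's floor inside the lip, 4 mm free on each side, either way round
- board: empty wooden serving board beside the keeper, fixed, 235 (x) x 150 (y) mm, its top 8 mm above the worktop: a clear place to stand the cover meanwhile; origin under its centre, x pointing roughly away from the robot
- cover_grip (a point): middle of the wooden bar on the cover, 68 mm above the cover's origin; grip the bar across its 16 mm
- spatula: spatula lying on its blade on the worktop: slick steel blade 90 (x) x 60 (y) x 2.5 mm, a neck rising from its back edge to a level black handle 20 wide (y), 16 high, x = -80 to -195 mm, its middle at z = 50 mm; origin under the blade's middle, x to the blade's tip, z up. 180 g, balances 19 mm behind the origin. A biscuit slides off when the blade is tipped 11 to 17 degrees
- spatula_grip (a point): where to grip the handle, across its 20 mm: 110 mm behind and 50 mm above the spatula's origin
- sugar_pot: steel sugar pot with its lid clipped on, 88 mm across, 103 mm tall; leave alone
- teaspoon1: steel teaspoon, about 115 mm long; leave alone
- teaspoon2: steel teaspoon, about 115 mm long; leave alone
Mind the look-alikes: they are no part of the job. Of the things that look like the cover, the larger one is meant.

How it is judged:
By the outcome, as a careful person would: the job done as asked, in the order asked, and still so for the second after the job is handed in, with the robot touching nothing.
Of glass1, glass2, glass3 only 2 to 3 are there at a start; the rules pass over those that are not, and their reading is None.
Of biscuit1, biscuit2 only 1 to 2 are there at a start; the rules pass over those that are not, and their reading is None.
At some moment in a run one of cover, spatula may be knocked a few centimetres aside while the robot is not near it.
It also fails if it takes over 210 s, if anything falls off the work surface, if the arm or the gripper's body presses on something with over 40 N, if the wrist force passes 120 N, or if a joint passes its speed limit or range.

## Working session

There is one attempt and no reset: what is moved stays moved. The work goes in short steps, Python scripts to look and compute and a tool call to move; the robot and the scene stay as the last step left them, time stands still between calls to the robot, and variables do not carry over. Pictures are saved under pics/ and viewed, at most 14 in all, crops included, and the job is handed in when it is done.

Besides the shell and the picture viewer there is one more tool, called after "Call:" by a JSON object that holds its "api" and its "payload". carry_out: Moves the arm, as the interface text tells. Its arguments: {"type":"object","properties":{"motion":{"type":"array"}},"required":["motion"]}

```bash
ls; mkdir -p pics; python3 - <<'E'
from cell import env
import cv2,json
s=env.state();print(s['t'],s['eef_pos'],s['tcp_rot'],s['opening'],env.tip_extent)
for n in('scene','top'):
    r=env.read_camera(n);cv2.imwrite(f'pics/{n}0.png',cv2.resize(r['color'][:,:,::-1],(800,600),interpolation=cv2.INTER_CUBIC))
    print(n,r['K'].tolist(),r['dist'],r['R'].tolist(),r['t'])
E
```

```text
pics
0.0 [263.69339632 566.3727024  222.029625  ] [-3.14043131e+00 -1.04151376e-04  2.70580588e+00] 1.0019765018627336 8.0
scene [[394.35800971065044, 0.0, 280.3459442647113], [0.0, 394.35800971065044, 209.8868685988882], [0.0, 0.0, 1.0]] [0.03632961 0.         0.         0.         0.        ] [[0.6021435542839089, 0.7982676738754207, -0.013851385485442286], [0.4969507611037245, -0.38832212107585623, -0.7760450188755657], [-0.6248704514319509, 0.4604070493907247, -0.6305253902885722]] [-373.85333562 -181.08620748 1234.86521235]
top [[413.182760055787, 0.0, 272.88679351722215], [0.0, 413.182760055787, 208.13740355022532], [0.0, 0.0, 1.0]] [-0.03453958  0.          0.          0.          0.        ] [[0.022347020818913255, -0.9997136039765618, -0.008562749833626267], [-0.9955042220551157, -0.02146275744811477, -0.09225342223008397], [0.09204322099404073, 0.010585842758968369, -0.9956987422921275]] [  56.19567381  537.94479554 1001.62294377]
```

View pics/scene0.png

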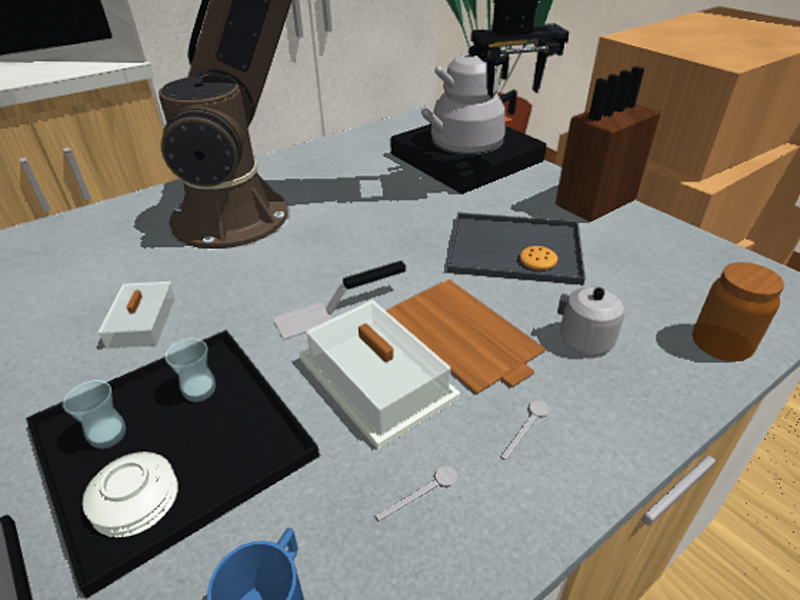

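View pics/top0.png

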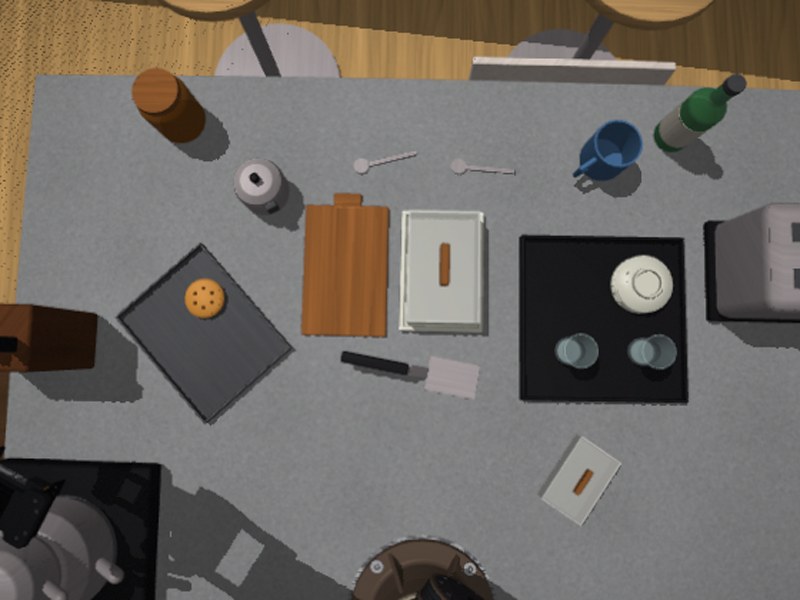

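The top picture shows the real cover at (443,270), with its wooden bar at (444,264). The small look-alike dish is at (582,480). The baking tray is centred near (205,333), with one biscuit at (205,298). The spatula handle is at (374,361) and its blade at (452,378). There are two glasses, at (577,350) and (652,350), and the saucer stack is at (642,284).

Things that could be mistaken for the target:
- **Cover:** (443,270) or the small dish at (582,480). I choose the larger one.
- **Sugar pot:** the steel pot at (260,185), or the brown jar and the kettle.
- **Saucers:** only the one stack.

```bash
cat > h.py <<'E'
from cell import env
import cv2, numpy as np
S=800/560
def shot(n): return env.read_camera(n)
def cast(c,uv,z):
    uv=np.asarray(uv,float).reshape(-1,1,2)
    n=cv2.undistortPoints(uv,c['K'],c['dist']).reshape(-1,2)
    d=np.c_[n,np.ones(len(n))]@c['R']; o=-c['R'].T@c['t']
    return (o+d*((z-o[2])/d[:,2])[:,None])[:,:2]
def proj(c,P):
    return cv2.projectPoints(np.asarray(P,float).reshape(-1,3),cv2.Rodrigues(c['R'])[0],c['t'],c['K'],c['dist'])[0].reshape(-1,2)
def hsv(c): return cv2.cvtColor(c['color'],cv2.COLOR_RGB2HSV).astype(int)
def blob(c,lo,hi,box):  # box in 800x600 pixels x0,y0,x1,y1; largest contour
    m=cv2.inRange(hsv(c).astype(np.uint8),np.array(lo),np.array(hi)); k=np.zeros_like(m)
    x0,y0,x1,y1=[int(v/S) for v in box]; k[y0:y1,x0:x1]=m[y0:y1,x0:x1]
    cs=cv2.findContours(k,cv2.RETR_EXTERNAL,cv2.CHAIN_APPROX_NONE)[0]
    return max(cs,key=cv2.contourArea).reshape(-1,2)
def rect(c,lo,hi,box,z):
    w=cast(c,blob(c,lo,hi,box),z).astype(np.float32)
    r=cv2.minAreaRect(w); p=cv2.boxPoints(r)
    e=[p[1]-p[0],p[2]-p[1]]; L=[np.linalg.norm(v) for v in e]; i=int(np.argmax(L))
    return np.array(r[0]).round(1),np.round([L[i],L[1-i]],1),round(np.degrees(np.arctan2(e[i][1],e[i][0]))%180,1)
E
python3 - <<'E'
from h import *
c=shot('top'); H=hsv(c)
def at(x,y): return H[int(y/S),int(x/S)].tolist()
for n,p in dict(bar=(444,264),cov=(425,240),lip=(403,320),liptop=(443,212),board=(345,270),worktop=(350,450),handle=(374,361),blade=(455,378),biscuit=(205,290),btray=(230,340),bwall=(160,280),ttray=(560,290),glass=(585,355),saucer=(625,300)).items(): print(n,at(*p))
print('bar',rect(c,(5,90,60),(20,255,220),(420,230,465,300),89))
print('bisc',rect(c,(8,120,120),(22,255,255),(170,265,240,330),20))
print('board',rect(c,(5,90,60),(20,255,220),(295,205,392,345),8))
print('handle',rect(c,(0,0,0),(180,255,60),(330,340,412,385),58))
print('btray',rect(c,(0,0,0),(180,255,95),(110,238,298,428),16))
print('ttray',rect(c,(0,0,0),(180,255,60),(510,225,700,410),22))
cv2.imwrite('pics/c1.png',cv2.resize(c['color'][130:300,200:360][:,:,::-1],None,fx=3.5,fy=3.5,interpolation=cv2.INTER_CUBIC))
E
```

```text
bar [13, 173, 133]
cov [30, 11, 178]
lip [25, 21, 158]
liptop [25, 8, 190]
board [13, 173, 143]
worktop [90, 2, 133]
handle [135, 16, 32]
blade [173, 14, 162]
biscuit [16, 162, 209]
btray [120, 13, 76]
bwall [120, 9, 29]
ttray [120, 20, 25]
glass [94, 28, 74]
saucer [28, 21, 183]
bar (array([587.1, -20.7]), array([66.3, 14.1], dtype=float32), np.float32(0.7))
bisc (array([530.4, 395.7]), array([68.6, 65.6], dtype=float32), np.float32(91.3))
board (array([587.2, 149.2]), array([235.6, 149. ], dtype=float32), np.float32(180.0))
handle (array([423.,  91.]), array([112.6,  20. ], dtype=float32), np.float32(80.0))
btray (array([467.6, 393.5]), array([259.3, 203.8], dtype=float32), np.float32(43.0))
ttray (array([ 509.1, -304. ]), array([290.6, 289.9], dtype=float32), np.float32(90.3))
```

View pics/c1.png

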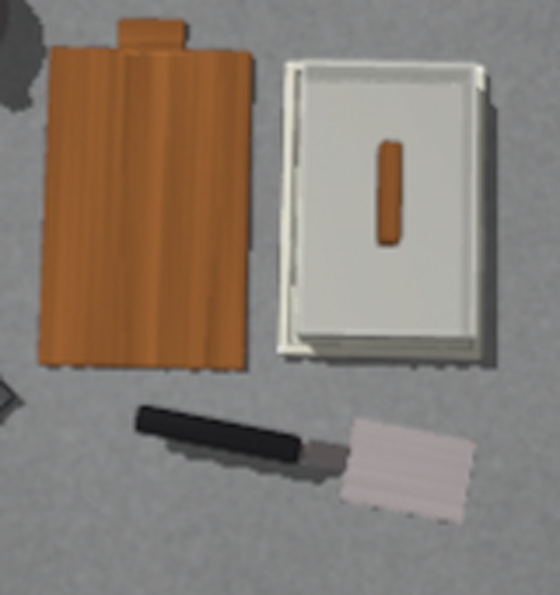

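The crop confirms the large cover, with its bar at crop (390,193), standing on the white base and clear of the board. I'm moving above it now.

Call:
{"api": "carry_out", "payload": {"motion": [[0, 0, 0, -8.56, 0], [0, 0, 0, -8.56, 0], [0, 0, 0, -8.56, 0], [-21.5, -39.1, 0, 0, 0], [-21.5, -39.1, 0, 0, 0], [-21.5, -39.1, 0, 0, 0], [-21.5, -39.1, 0, 0, 0], [-21.5, -39.1, 0, 0, 0], [-21.5, -39.1, 0, 0, 0], [-21.5, -39.1, 0, 0, 0], [-21.5, -39.1, 0, 0, 0], [-21.5, -39.1, 0, 0, 0]]}}

```text
t: 1.35
eef_pos: [462.2, 215.4, 222.7]
tcp_rot: [3.141, 0.0, -3.129]
ft_force: [1.5, 0.9, 0.1]
opening: 0.998
grip_force: 0.0
```

Call:
{"api": "carry_out", "payload": {"motion": [[-21.5, -39.1, 0, 0, 0.4], [-21.5, -39.1, 0, 0, 0.4], [-21.5, -39.1, 0, 0, 0.4], [-21.5, -39.1, 0, 0, 0.4], [-21.5, -39.1, 0, 0, 0.4], [-21.5, -39.1, 0, 0, 0.4], [0, 0, 0, 0, 0.4], [0, 0, 0, 0, 0.4]]}}

```text
t: 2.15
eef_pos: [593.4, -16.5, 222.0]
tcp_rot: [3.141, -0.001, -3.131]
ft_force: [-0.2, 0.6, 0.2]
opening: 0.602
grip_force: 0.0
```

```bash
python3 - <<'E'
from h import *
c=shot('scene')
def f(x,y): return (x/S,y/S)
# scene cross-checks
print('bar scene',rect(c,(5,120,40),(20,255,220),(345,310,400,370),89))
t=shot('top')
k=[(200+x/3.5,130+y/3.5) for x,y in [(283,63),(490,63),(278,355)]]
print('keeper corners top',cast(t,k,16).round(1).tolist())
print('keeper scene corners',cast(c,[f(300,358),f(376,440),f(459,392)],16).round(1).tolist())
print('cover top corners scene',cast(c,[f(307,328),f(383,405),f(452,365),f(374,301)],65).round(1).tolist())
print('blade top',rect(t,(140,4,145),(180,40,200),(420,350,485,405),2.5))
print('bisc scene',rect(c,(8,120,120),(22,255,255),(515,240,562,275),20))
# saucers, glasses in top
for n,(b,z) in dict(sauc=((605,250,680,320),40)).items(): print(n,rect(t,(15,5,120),(45,60,255),b,z))
for b in [(545,325,612,375),(618,325,685,375)]:
    print('glass',cv2.fitEllipse(blob(t,(80,15,45),(105,255,255),b)),[v/S for v in b])
print(env.state()['eef_pos'],env.state()['tcp_rot'])
E
```

```text
bar scene (array([600. , -27.9]), array([79.7, 22.8], dtype=float32), np.float32(179.1))
keeper corners top [[691.4, 51.3], [694.6, -99.0], [479.5, 50.5]]
keeper scene corners [[493.5, -98.0], [691.0, -93.4], [695.5, 49.6]]
cover top corners scene [[490.8, -77.6], [682.9, -74.2], [683.4, 44.1], [500.2, 39.2]]Traceback (most recent call last):
  File "<stdin>", line 11, in <module>
  File "h.py", line 19, in rect
    w=cast(c,blob(c,lo,hi,box),z).astype(np.float32)
             ~~~~^^^^^^^^^^^^^
  File "h.py", line 17, in blob
    return max(cs,key=cv2.contourArea).reshape(-1,2)
           ~~~^^^^^^^^^^^^^^^^^^^^^^^^
ValueError: max() iterable argument is empty
```

Call:
{"api": "carry_out", "payload": {"motion": [[6.4, -4.5, 0, 0, 0.4], [0, 0, 35, 0, 0.4], [0, 0, 35, 0, 0.4], [0, 0, 35, 0, 0.4], [0, 0, 20, 0, 0.4], [0, 0, 10, 0, 0.4], [0, 0, 6, 0, 0.4], [0, 0, 0, 0, 0.4], [0, 0, 0, 0, 0.4]]}}

```text
t: 3.15
eef_pos: [587.6, -20.3, 82.7]
tcp_rot: [-3.141, 0.002, -3.129]
ft_force: [-0.1, -0.4, 0.3]
opening: 0.602
grip_force: 0.0
```

Call:
{"api": "carry_out", "payload": {"motion": [[0, 0, 0, 0, 1], [0, 0, 0, 0, 1], [0, 0, 0, 0, 1], [0, 0, 0, 0, 1], [0, 0, 0, 0, 1], [0, 0, 0, 0, 1], [0, 0, 0, 0, 1], [0, 0, 0, 0, 1]]}}

```text
t: 3.95
eef_pos: [587.3, -20.5, 81.7]
tcp_rot: [-3.142, 0.0, -3.129]
ft_force: [-0.1, -1.1, 0.1]
opening: 0.166
grip_force: 30.0
```

Call:
{"api": "carry_out", "payload": {"motion": [[0, 0, -10, 0, 1], [0, 0, -25, 0, 1], [0, 0, -25, 0, 1], [0, 10, 0, 0, 1], [0, 25, 0, 0, 1], [0, 30, 0, 0, 1], [0, 35, 0, 0, 1], [0, 30, 0, 0, 1], [0, 25, 0, 0, 1], [0, 15, 0, 0, 1], [0, 0, 0, 0, 1], [0, 0, 0, 0, 1]]}}

```text
t: 5.15
eef_pos: [584.8, 149.4, 141.2]
tcp_rot: [-3.141, -0.001, -3.129]
ft_force: [-0.9, -0.5, -2.6]
opening: 0.168
grip_force: 30.0
```

Call:
{"api": "carry_out", "payload": {"motion": [[0, 0, 25, 0, 1], [0, 0, 20, 0, 1], [0, 0, 8, 0, 1], [0, 0, 4, 0, 1], [0, 0, 2.5, 0, 1], [0, 0, 2.0, 0, 1], [0, 0, 0, 0, 1], [0, 0, 0, 0, 1]]}}

```text
t: 5.95
eef_pos: [585.3, 149.6, 80.6]
tcp_rot: [3.141, 0.001, -3.129]
ft_force: [0.2, -0.2, -2.4]
opening: 0.164
grip_force: 30.0
```

Call:
{"api": "carry_out", "payload": {"motion": [[0, 0, 1, 0, 1], [0, 0, 1, 0, 1], [0, 0, 0, 0, 1], [0, 0, 0, 0, 1]]}}

```text
t: 6.35
eef_pos: [585.4, 149.7, 79.6]
tcp_rot: [3.141, 0.001, -3.129]
ft_force: [-3.4, -0.3, 11.4]
opening: 0.163
grip_force: 30.0
```

Call:
{"api": "carry_out", "payload": {"motion": [[0, 0, 0, 0, 0.6], [0, 0, 0, 0, 0.6], [0, 0, 0, 0, 0.6], [0, 0, -35, 0, 0.6], [0, 0, -13, 8.5, 0.6], [0, 0, -13, 8.5, 0.6], [0, 0, -13, 8.5, 0.6], [0, 0, -13, 8.5, 0.6], [0, 0, -13, 8.5, 0.6], [0, 0, -13, 8.5, 0.6], [0, 0, -13, 8.5, 0.6], [0, 0, -13, 8.5, 0.6]]}}

```text
t: 7.55
eef_pos: [585.1, 149.6, 217.5]
tcp_rot: [-3.141, -0.0, 1.961]
ft_force: [0.3, 0.5, 0.4]
opening: 0.401
grip_force: 0.0
```

Call:
{"api": "carry_out", "payload": {"motion": [[0, 0, 0, 8.2, 0.6], [0, 0, 0, 8.2, 0.6], [0, 0, 0, 8.2, 0.6], [0, 0, 0, 8.2, 0.6], [11, -38, 0, 0, 0.6], [11, -38, 0, 0, 0.6], [11, -38, 0, 0, 0.6], [11, -38, 0, 0, 0.6], [11, -38, 0, 0, 0.6], [11, -38, 0, 0, 0.6], [11, -38, 0, 0, 0.6], [11, -38, 0, 0, 0.6]]}}

```text
t: 8.75
eef_pos: [299.8, 289.9, 217.2]
tcp_rot: [3.141, -0.0, 1.394]
ft_force: [0.3, 0.1, 0.2]
opening: 0.401
grip_force: 0.0
```

```bash
python3 - <<'E'
from h import *
t=shot('top');c=shot('scene')
np.savez('s1.npz',top=t['color'],scene=c['color'])
cv2.imwrite('pics/t1.png',cv2.resize(t['color'][:,:,::-1],(800,600),interpolation=cv2.INTER_CUBIC))
print(env.state()['eef_pos'],env.state()['tcp_rot'],env.state()['t'])
for n,a in dict(handle=((0,0,0),(180,255,60),(330,335,412,395),58),blade=((0,0,140),(180,25,255),(415,340,490,415),2.5),keeper=((15,3,140),(45,60,255),(395,200,495,345),16),sauc=((15,5,100),(45,60,255),(605,250,680,320),40),bisc=((8,120,120),(22,255,255),(170,265,240,330),20)).items():
    try: print(n,rect(t,*a))
    except Exception as e: print(n,e)
E
```

```text
[297.92232516 290.34646424 217.27795172] [-3.14090094e+00  1.08245006e-04  1.39800028e+00] 8.85
handle (array([423.,  91.]), array([112.6,  20. ], dtype=float32), np.float32(80.0))
blade (array([401.3, -43.1]), array([91.9, 65.6], dtype=float32), np.float32(79.9))
keeper (array([588.5, -20.9]), array([215.2, 146. ], dtype=float32), np.float32(179.7))
sauc (array([ 568.6, -365. ]), array([105.2,  96.6], dtype=float32), np.float32(91.2))
bisc (array([530.4, 395.7]), array([68.6, 65.6], dtype=float32), np.float32(91.3))
```

View pics/t1.png

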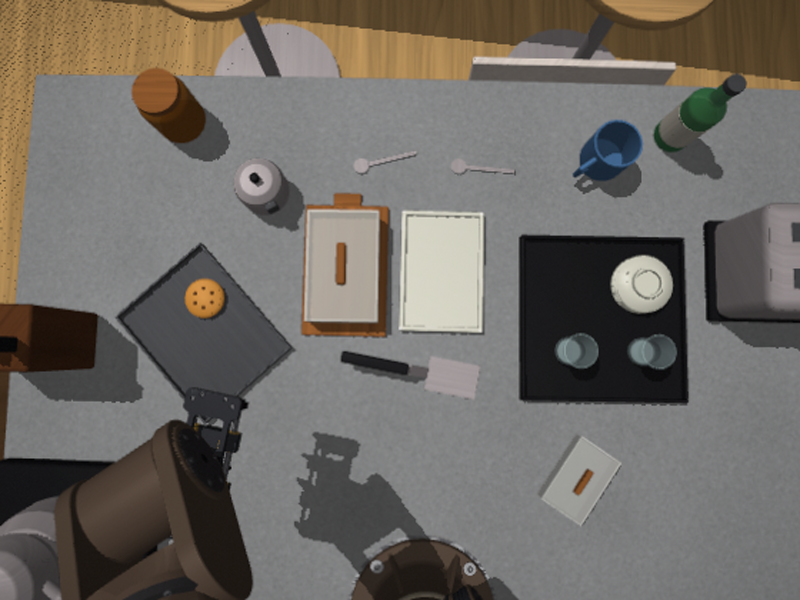

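The cover now stands on the board around (341,265). The keeper at (442,271) is empty and its floor is visible. The spatula at (375,362)/(452,378) and the biscuit at (205,298) haven't moved. Next I grip the spatula.

Call:
{"api": "carry_out", "payload": {"motion": [[-33.7, 26.2, 0, 0, 0.5], [-33.7, 26.2, 0, 0, 0.5], [-33.7, 26.2, 0, 0, 0.5], [-33.7, 26.2, 0, 0, 0.5], [-33.7, 26.2, 0, 0, 0.5], [-33.8, 26.4, 0, 0, 0.5], [0, 0, 40, 0, 0.5], [0, 0, 40, 0, 0.5], [0, 0, 30, 0, 0.5], [0, 0, 0, 0, 0.5], [0, 0, 0, 0, 0.5]]}}

```text
t: 9.95
eef_pos: [421.2, 62.4, 107.5]
tcp_rot: [-3.141, 0.0, 1.395]
ft_force: [-0.2, -0.2, 1.1]
opening: 0.502
grip_force: 0.0
```

```bash
python3 - <<'E'
from h import *
t=shot('top');c=shot('scene');z=np.load('s1.npz')
f=lambda L:[(x/S,y/S) for x,y in L]
print('top',cast(t,f([(202,245),(118,316),(292,347)]),16).round(1).tolist(), cast(t,f([(209,422)]),16).round(1).tolist())
print('scene',cast(c,f([(457,213),(582,222),(582,283),(446,272)]),16).round(1).tolist())
print('bisc scene',rect(c,(8,120,120),(22,255,255),(510,235,570,280),12))
print(env.state()['eef_pos'],env.state()['tcp_rot'])
E
```

```text
top [[623.8, 404.7], [493.9, 548.4], [446.7, 236.9]] [[313.6, 376.7]]
scene [[315.0, 382.1], [502.7, 558.7], [636.7, 393.8], [462.0, 225.3]]
bisc scene (array([527.7, 400.5]), array([71.9, 69.4], dtype=float32), np.float32(141.6))
[421.61136048  62.65789364 108.4471369 ] [ 3.13944114e+00 -4.20079305e-04  1.39485956e+00]
```

Call:
{"api": "carry_out", "payload": {"motion": [[0.6, -3.5, 0, 0, 0.5], [0, 0, 30, 0, 0.5], [0, 0, 25, 0, 0.5], [0, 0, 10, 0, 0.5], [0, 0, 4.5, 0, 0.5], [0, 0, 0, 0, 0.5], [0, 0, 0, 0, 0.5]]}}

```text
t: 10.75
eef_pos: [417.8, 64.0, 38.4]
tcp_rot: [3.14, -0.0, 1.395]
ft_force: [-0.7, -0.0, 0.3]
opening: 0.499
grip_force: 0.0
```

Call:
{"api": "carry_out", "payload": {"motion": [[0, 0, 0, 0, 1], [0, 0, 0, 0, 1], [0, 0, 0, 0, 1], [0, 0, 0, 0, 1], [0, 0, 0, 0, 1], [0, 0, 0, 0, 1], [0, 0, 0, 0, 1], [0, 0, 0, 0, 1]]}}

```text
t: 11.55
eef_pos: [417.5, 63.9, 37.7]
tcp_rot: [3.141, -0.0, 1.395]
ft_force: [-0.0, 1.5, 3.8]
opening: 0.21
grip_force: 29.8
```

Call:
{"api": "carry_out", "payload": {"motion": [[0, 0, -10, 0, 1], [0, 0, -30, 0, 1], [0, 0, -40, 0, 1], [0, 0, -30, 0, 1], [0, 0, 0, -8.4, 1], [0, 0, 0, -8.4, 1], [0, 0, 0, -8.4, 1], [0, 0, 0, -8.4, 1], [0, 0, 0, -8.4, 1], [0, 0, 0, -8.4, 1], [0, 0, 0, -8.4, 1], [0, 0, 0, -8.4, 1]]}}

```text
t: 12.75
eef_pos: [416.9, 63.9, 148.0]
tcp_rot: [-3.141, -0.001, 2.574]
ft_force: [0.7, 0.5, -2.2]
opening: 0.211
grip_force: 30.0
```

Call:
{"api": "carry_out", "payload": {"motion": [[0, 0, 0, -8.4, 1], [0, 0, 0, -8.4, 1], [0, 0, 0, -8.4, 1], [0, 0, 0, -8.4, 1], [0, 0, 0, -8.4, 1], [0, 0, 0, -8.4, 1], [0, 0, 0, -8.4, 1], [0, 0, 0, -8.4, 1], [0, 0, 0, -8.4, 1], [0, 0, 0, 0, 1], [0, 0, 0, 0, 1]]}}

```text
t: 13.85
eef_pos: [417.2, 63.9, 147.9]
tcp_rot: [3.141, -0.0, -2.401]
ft_force: [0.3, 0.1, -1.5]
opening: 0.206
grip_force: 30.0
```

```bash
python3 - <<'E'
from h import *
c=shot('scene');t=shot('top');s=env.state();print(s['eef_pos'],s['tcp_rot'],s['ft_force'],s['moment'])
cv2.imwrite('pics/s2.png',np.hstack([cv2.resize(c['color'][60:320,150:410],(400,400)),cv2.resize(t['color'][100:380,150:430],(400,400))])[:,:,::-1])
E
```

```text
[417.28344562  63.90114897 147.77624961] [ 3.14148477e+00 -3.69140588e-05 -2.39954831e+00] [-0.74876276 -0.39041235 -2.19682899] [-3.69764874e-02  1.82372082e-01 -8.41818951e-05]
```

View pics/s2.png

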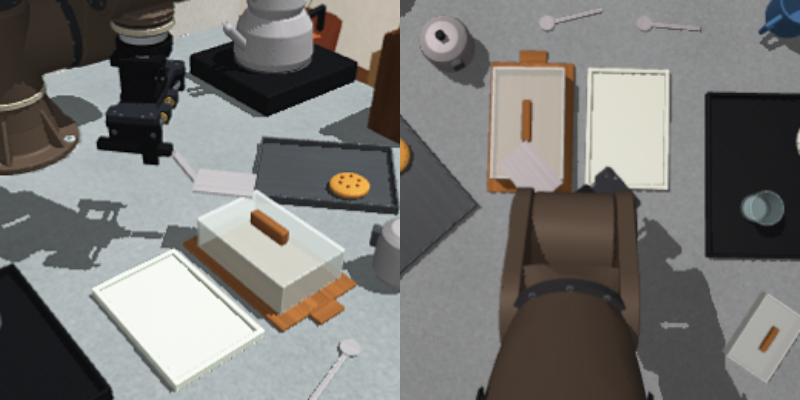

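Call:
{"api": "carry_out", "payload": {"motion": [[0, 0, 0, -0.8, 1], [-17.4, 27.4, 0, 0, 1], [-17.4, 27.4, 0, 0, 1], [-17.4, 27.4, 0, 0, 1], [-17.4, 27.4, 0, 0, 1], [-17.4, 27.4, 0, 0, 1], [-17.4, 27.4, 0, 0, 1], [0, 0, 35, 0, 1], [0, 0, 35, 0, 1], [0, 0, 15, 0, 1], [0, 0, 0, 0, 1], [0, 0, 0, 0, 1]]}}

```text
t: 15.15
eef_pos: [380.1, 255.1, 62.9]
tcp_rot: [3.141, -0.0, -2.383]
ft_force: [-0.2, 0.2, -1.9]
opening: 0.21
grip_force: 30.0
```

```bash
python3 - <<'E'
from h import *
c=shot('scene');t=shot('top');s=env.state();print(s['eef_pos'],s['tcp_rot'],s['ft_force'],s['moment'])
cv2.imwrite('pics/s3.png',np.hstack([cv2.resize(c['color'][100:240,240:440],(400,280),interpolation=2),cv2.resize(t['color'][150:340,60:260],(400,380),interpolation=2)[:280]])[:,:,::-1])
cv2.imwrite('pics/s3.png',np.hstack([cv2.resize(c['color'][100:260,260:420],(400,400),interpolation=2),cv2.resize(t['color'][150:350,60:260],(400,400),interpolation=2)])[:,:,::-1])
th=s['tcp_rot'][2]+np.pi; R=np.array([[np.cos(th),-np.sin(th)],[np.sin(th),np.cos(th)]])
P=s['eef_pos'];z=P[2]+11-50
for x,y in [(45,30),(45,-30),(-45,30),(-45,-30)]:
    w=P[:2]+R@[110+x,y]; p=proj(c,[*w,z+2.5])[0]; q=proj(t,[*w,z+2.5])[0]
    print((x,y),w.round(1),'pic L',((p-[260,100])*2.5).round(),'pic R',((q-[60,150])*2+[400,0]).round())
E
```

```text
[380.48532872 255.20127566  63.5984108 ] [-3.14111728e+00  1.61849231e-03 -2.38258592e+00] [ 0.63743548 -0.23069774 -2.64431841] [-0.04777115  0.12404956 -0.03479184]
(45, 30) [472.3 383.6] pic L [245. 170.] pic R [570. 162.]
(45, -30) [513.6 340.1] pic L [244. 201.] pic R [607. 130.]
(-45, 30) [407.  321.7] pic L [164. 164.] pic R [618. 216.]
(-45, -30) [448.3 278.2] pic L [160. 194.] pic R [654. 184.]
```

View pics/s3.png

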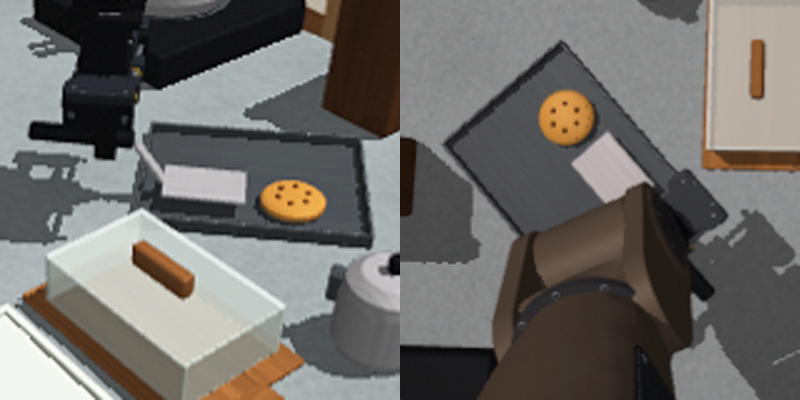

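The blade tip edge at left (246,172)-(245,202) and right (572,165)-(608,132) lies where I predicted. So the spatula is level and in line with the biscuit at right (567,117). I'm lowering it onto the tray floor.

Call:
{"api": "carry_out", "payload": {"motion": [[0, -1.5, 10, 0, 1], [0, 0, 7, 0, 1], [0, 0, 3, 0, 1], [0, 0, 1, 0, 1], [0, 0, 0, 0, 1], [0, 0, 0, 0, 1]]}}

```text
t: 15.85
eef_pos: [380.9, 253.9, 41.8]
tcp_rot: [3.142, -0.0, -2.382]
ft_force: [-1.7, -1.9, 2.8]
opening: 0.205
grip_force: 30.0
```

Call:
{"api": "carry_out", "payload": {"motion": [[0, 0, 1, 0, 1], [0, 0, 0, 0, 1], [0, 0, 0, 0, 1]]}}

```text
t: 16.15
eef_pos: [380.8, 253.9, 40.9]
tcp_rot: [3.142, -0.0, -2.382]
ft_force: [-2.9, -3.4, 7.4]
opening: 0.209
grip_force: 30.0
```

Call:
{"api": "carry_out", "payload": {"motion": [[-5, 0, 0, 0, 1], [-5, 0, 0, 0, 1], [-5, 0, 0, 0, 1], [-5, 0, 0, 0, 1], [-5, 0, 0, 0, 1], [-5, 0, 0, 0, 1], [-5, 0, 0, 0, 1], [-5, 0, 0, 0, 1], [-5, 0, 0, 0, 1], [-5, 0, 0, 0, 1], [-5, 0, 0, 0, 1], [-5, 0, 0, 0, 1]]}}

```text
t: 17.35
eef_pos: [424.4, 295.2, 41.0]
tcp_rot: [3.142, -0.0, -2.382]
ft_force: [-3.8, -2.7, 7.7]
opening: 0.207
grip_force: 30.0
```

Call:
{"api": "carry_out", "payload": {"motion": [[-4, 0, 0, 0, 1], [-4, 0, 0, 0, 1], [-4, 0, 0, 0, 1], [-4, 0, 0, 0, 1], [-4, 0, 0, 0, 1], [-4, 0, 0, 0, 1], [-4, 0, 0, 0, 1], [0, 0, 0, 0, 1]]}}

```text
t: 18.15
eef_pos: [445.2, 314.8, 41.0]
tcp_rot: [-3.141, 0.001, -2.382]
ft_force: [-0.8, -0.1, 4.9]
opening: 0.208
grip_force: 30.0
```

```bash
cat > look.py <<'E'
from h import *
import sys
# blade tip mid vs biscuit along spatula axis; biscuit top height arg
def look(z,name=None,bt=None,bs=None):
    c=shot('scene');t=shot('top');s=env.state();print(s['eef_pos'].round(1),s['tcp_rot'].round(3),s['ft_force'].round(1))
    th=s['tcp_rot'][2]+np.pi; R=np.array([[np.cos(th),-np.sin(th)],[np.sin(th),np.cos(th)]])
    for cc,n in((t,'top'),(c,'scene')):
        m=cv2.inRange(hsv(cc).astype(np.uint8),(8,120,120),(22,255,255)); m=cv2.morphologyEx(m,cv2.MORPH_OPEN,np.ones((3,3)))
        for k in cv2.findContours(m,cv2.RETR_EXTERNAL,cv2.CHAIN_APPROX_NONE)[0]:
            if cv2.contourArea(k)<150: continue
            w=cast(cc,k.reshape(-1,2),z); r=cv2.minAreaRect(w.astype(np.float32))
            if 58<max(r[1])<80 and min(r[1])>55:
                d=R.T@(np.array(r[0])-s['eef_pos'][:2])-[110,0]
                print(n,np.round(r[0],1),np.round(r[1],1),'in spatula',d.round(1),'pix',(k.reshape(-1,2).mean(0)*S).round())
    if name: cv2.imwrite(name,np.hstack([cv2.resize(c['color'][bs[1]:bs[3],bs[0]:bs[2]],(400,400),interpolation=2),cv2.resize(t['color'][bt[1]:bt[3],bt[0]:bt[2]],(400,400),interpolation=2)])[:,:,::-1])
E
python3 -c "
from look import *
look(20,'pics/s4.png',(60,150,260,350),(300,120,420,240))"
```

```text
[445.1 314.8  40.9] [-3.141e+00  1.000e-03 -2.382e+00] [-1.5  0.5  4.8]
top [560.2 426.5] [66.1 66.6] in spatula [50.4  1.8] pix [187. 279.]
scene [564.  424.2] [62.6 77.6] in spatula [51.6 -2.5] pix [562. 257.]
```

View pics/s4.png

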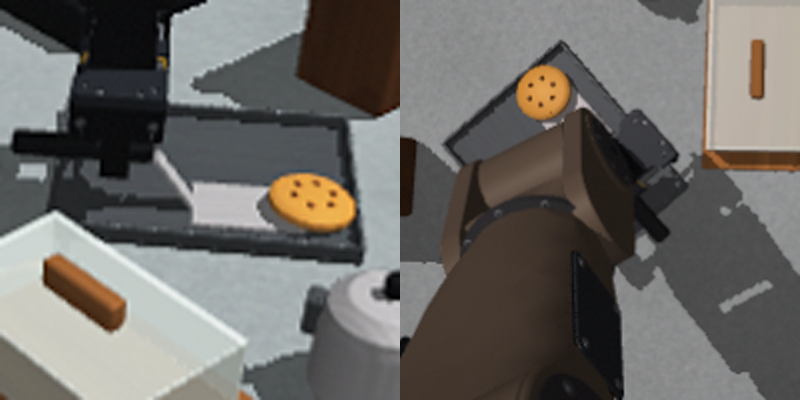

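The biscuit is against the far wall, at left (313,203) and right (543,93). The blade is wedged under its near part, and the tip is still about 5 mm short of its middle. I need to go 22 mm further in.

Call:
{"api": "carry_out", "payload": {"motion": [[-3, 0, 0, 0, 1], [-3, 0, 0, 0, 1], [-4, 0, 0, 0, 1], [-4, 0, 0, 0, 1], [-4, 0, 0, 0, 1], [-4, 0, 0, 0, 1], [0, 0, 0, 0, 1]]}}

```text
t: 18.95
eef_pos: [461.0, 329.9, 41.0]
tcp_rot: [-3.141, 0.001, -2.382]
ft_force: [-2.0, -0.7, 5.8]
opening: 0.209
grip_force: 30.0
```

```bash
python3 -c "
from look import *
look(22.5)"
```

```text
[461.  329.9  40.9] [-3.141e+00  1.000e-03 -2.382e+00] [-1.4 -1.5  5.2]
scene [565.9 421.4] [65.4 75.3] in spatula [29.1 -5.9] pix [562. 256.]
```

Call:
{"api": "carry_out", "payload": {"motion": [[0, 0, -2, 0, 1], [0, 0, -2, 0, 1], [0, 0, -3, 0, 1], [0, 0, -4, 0, 1], [0, 0, -6, 0, 1], [0, 0, -8, 0, 1], [0, 0, -8, 0, 1], [0, 0, -6, 0, 1], [0, 0, -4, 0, 1], [0, 0, -2, 0, 1], [0, 0, 0, 0, 1]]}}

```text
t: 20.15
eef_pos: [460.8, 329.7, 85.9]
tcp_rot: [-3.142, 0.0, -2.382]
ft_force: [-0.7, 0.1, -2.8]
opening: 0.207
grip_force: 30.0
```

```bash
python3 -c "
from look import *
look(64,'pics/s5.png',(60,150,260,350),(300,120,420,240))"
```

```text
[460.7 329.6  85.4] [ 3.141 -0.    -2.382] [-0.4 -0.  -1.9]
scene [564.3 421.5] [63.9 74.2] in spatula [28.4 -4.8] pix [566. 237.]
```

View pics/s5.png

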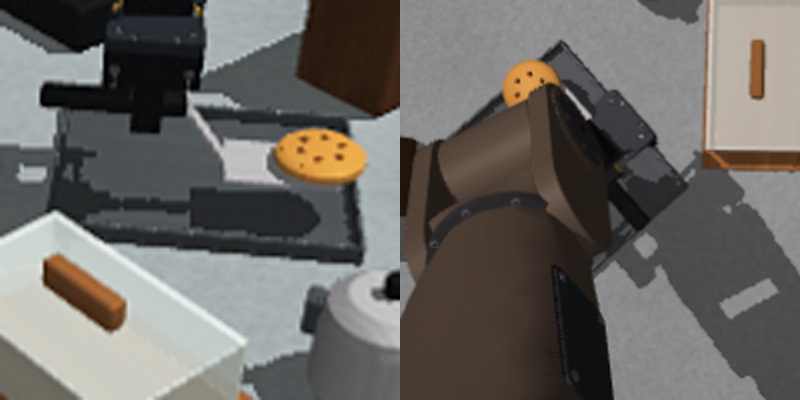

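The biscuit lies flat on the raised blade at left (320,156), overhanging the tip and clear of the tray. Next: lift higher, turn gently and carry it over.

Call:
{"api": "carry_out", "payload": {"motion": [[0, 0, -3, 0, 1], [0, 0, -6, 0, 1], [0, 0, -9, 0, 1], [0, 0, -10, 0, 1], [0, 0, -10, 0, 1], [0, 0, -10, 0, 1], [0, 0, -9, 0, 1], [0, 0, -6, 0, 1], [0, 0, -3, 0, 1], [0, 0, 0, 0.5, 1], [0, 0, 0, 1.5, 1], [0, 0, 0, 2.5, 1]]}}

```text
t: 21.45
eef_pos: [460.6, 329.6, 151.2]
tcp_rot: [3.141, -0.001, -2.463]
ft_force: [-0.5, -1.3, -0.8]
opening: 0.21
grip_force: 30.0
```

Call:
{"api": "carry_out", "payload": {"motion": [[0, 0, 0, 3, 1], [0, 0, 0, 3, 1], [0, 0, 0, 3, 1], [0, 0, 0, 3, 1], [0, 0, 0, 3, 1], [0, 0, 0, 3, 1], [0, 0, 0, 3, 1], [0, 0, 0, 3, 1], [0, 0, 0, 3, 1], [0, 0, 0, 3, 1], [0, 0, 0, 3, 1], [0, 0, 0, 2.5, 1]]}}

```text
t: 22.65
eef_pos: [460.6, 329.6, 151.1]
tcp_rot: [-3.141, -0.001, -3.084]
ft_force: [0.6, 0.4, -2.0]
opening: 0.21
grip_force: 30.0
```

Call:
{"api": "carry_out", "payload": {"motion": [[0, 0, 0, 2, 1], [0, 0, 0, 1, 1], [0, 0, 0, 0.5, 1], [0, 0, 0, 0, 1]]}}

```text
t: 23.05
eef_pos: [460.7, 329.6, 151.5]
tcp_rot: [-3.142, -0.0, -3.142]
ft_force: [0.0, 1.0, -2.3]
opening: 0.207
grip_force: 30.0
```

```bash
python3 -c "
from look import *
look(131)"
```

```text
[460.8 329.6 151.6] [ 3.142 -0.    -3.141] [-0.8 -0.1 -2. ]
top [597.5 330.1] [66.3 68.5] in spatula [26.7  0.4] pix [224. 249.]
scene [861.6 458.2] [75.2 72.2] in spatula [290.9 128.3] pix [754. 278.]
scene [604.3 326. ] [68.5 73.7] in spatula [33.5 -3.7] pix [553. 233.]
```

Call:
{"api": "carry_out", "payload": {"motion": [[-1, -3, 0, 0, 1], [-1, -6, 0, 0, 1], [-1, -9, 0, 0, 1], [-1, -12, 0, 0, 1], [-1, -15, 0, 0, 1], [0, -18, 0, 0, 1], [0, -20.4, 0, 0, 1], [0, -20.4, 0, 0, 1], [0, -20.4, 0, 0, 1], [0, -20.4, 0, 0, 1], [0, -20.4, 0, 0, 1], [0, -20.4, 0, 0, 1]]}}

```text
t: 24.35
eef_pos: [465.5, 142.5, 151.8]
tcp_rot: [-3.142, 0.0, 3.141]
ft_force: [1.3, 0.5, -2.0]
opening: 0.208
grip_force: 30.0
```

Call:
{"api": "carry_out", "payload": {"motion": [[0, -20.4, 0, 0, 1], [0, -20.4, 0, 0, 1], [0, -20.4, 0, 0, 1], [0, -20.4, 0, 0, 1], [0, -20.4, 0, 0, 1], [0, -18, 0, 0, 1], [0, -15, 0, 0, 1], [0, -12, 0, 0, 1], [0, -9, 0, 0, 1], [0, -6, 0, 0, 1], [0, -3, 0, 0, 1], [0, 0, 0, 0, 1]]}}

```text
t: 25.55
eef_pos: [465.8, -20.8, 151.6]
tcp_rot: [3.141, 0.0, -3.142]
ft_force: [0.3, 0.5, -3.3]
opening: 0.209
grip_force: 30.0
```

Call:
{"api": "carry_out", "payload": {"motion": [[0, 0, 3, 0, 1], [0, 0, 6, 0, 1], [0, 0, 9, 0, 1], [0, 0, 12, 0, 1], [0, 0, 13, 0, 1], [0, 0, 13, 0, 1], [0, 0, 11, 0, 1], [0, 0, 9, 0, 1], [0, 0, 7, 0, 1], [0, 0, 4, 0, 1], [0, 0, 2, 0, 1], [0, 0, 0, 0, 1]]}}

```text
t: 26.75
eef_pos: [465.9, -20.7, 62.6]
tcp_rot: [3.142, 0.0, -3.141]
ft_force: [0.2, 0.7, -1.8]
opening: 0.21
grip_force: 30.0
```

```bash
python3 -c "
from look import *
look(42)"
```

```text
[466.  -20.7  62.9] [-3.142e+00  1.000e-03 -3.141e+00] [-0.8  0.  -2.2]
top [602.8 -19.5] [67.1 63.9] in spatula [26.8  1.2] pix [441. 259.]
scene [609.  -22.6] [66.7 71.5] in spatula [33.  -1.9] pix [383. 368.]
```

Call:
{"api": "carry_out", "payload": {"motion": [[-2, 0, 0, 0, 1], [-4, 0, 0, 0, 1], [-6, 0, 0, 0, 1], [-6, 0, 0, 0, 1], [-6, 0, 0, 0, 1], [-4, 0, 0, 0, 1], [-2, 0, 4, 0, 1], [0, 0, 4, 0, 1], [0, 0, 3, 0, 1], [0, 0, 2, 0, 1], [0, 0, 0, 0, 1]]}}

```text
t: 27.95
eef_pos: [495.5, -20.7, 49.3]
tcp_rot: [3.141, -0.001, -3.141]
ft_force: [0.6, 0.6, -3.2]
opening: 0.208
grip_force: 30.0
```

Call:
{"api": "carry_out", "payload": {"motion": [[0, 0, 1, 0, 1], [0, 0, 0.5, 0, 1], [0, 0, 0, 0, 1], [0, 0, 0, 0, 1]]}}

```text
t: 28.35
eef_pos: [495.9, -20.7, 48.2]
tcp_rot: [3.142, 0.0, -3.141]
ft_force: [0.6, 0.2, -2.5]
opening: 0.205
grip_force: 30.0
```

Call:
{"api": "carry_out", "payload": {"motion": [[50, 0, 0, 0, 1], [12, 0, 0, 0, 1], [0, 0, 0, 0, 1], [0, 0, 0, 0, 1]]}}

```text
t: 28.75
eef_pos: [435.0, -21.0, 48.4]
tcp_rot: [-3.141, 0.002, 3.142]
ft_force: [0.6, -0.1, -2.9]
opening: 0.209
grip_force: 30.0
```

```bash
python3 -c "
from look import *
look(26,'pics/s6.png',(240,120,400,280),(190,180,350,340))"
```

```text
[435.2 -20.9  48.2] [-3.141e+00  1.000e-03 -3.141e+00] [-0.3 -0.1 -2.3]
top [604.1 -20.7] [65.7 64.9] in spatula [58.9  0.2] pix [441. 260.]
scene [610.7 -23.4] [65.8 71. ] in spatula [65.5 -2.6] pix [384. 376.]
```

View pics/s6.png

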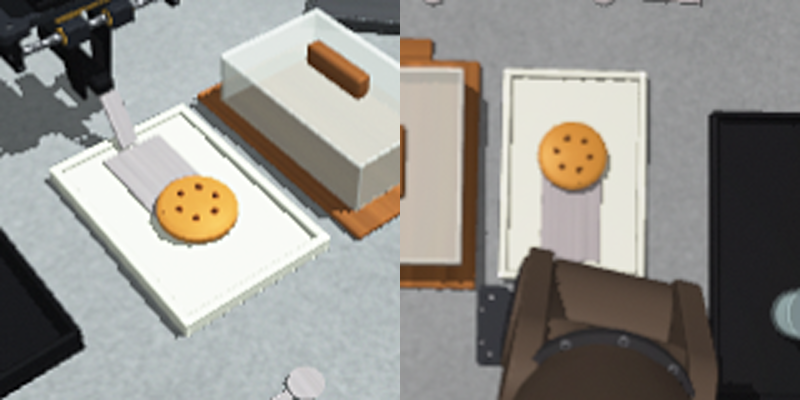

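The jerk freed the biscuit. Its centre at left (197,208) and right (572,155) is now 14 mm past the blade tip, with its front on the base. I'll finish drawing the blade out over the lip.

Call:
{"api": "carry_out", "payload": {"motion": [[9, 0, 0, 0, 1], [0, 0, -4, 0, 1], [0, 0, -4, 0, 1], [25, 0, 0, 0, 1], [0, 0, 0, 0, 1]]}}

```text
t: 29.35
eef_pos: [397.0, -20.3, 56.3]
tcp_rot: [3.141, -0.003, -3.141]
ft_force: [-0.4, -0.3, -1.7]
opening: 0.211
grip_force: 30.0
```

Call:
{"api": "carry_out", "payload": {"motion": [[0, 0, -10, 0, 1], [0, 0, -25, 0, 1], [0, 0, -30, 0, 1], [0, 0, -25, 0, 1], [0, 0, -5, 0, 1], [0, 0, 0, 0, 1]]}}

```text
t: 29.95
eef_pos: [400.2, -20.8, 151.5]
tcp_rot: [-3.141, 0.002, -3.141]
ft_force: [-1.0, 0.2, -2.4]
opening: 0.21
grip_force: 30.0
```

```bash
python3 -c "
from look import *
look(26)"
```

```text
[399.5 -20.6 150.3] [ 3.141e+00 -1.000e-03 -3.141e+00] [ 0.3 -1.1 -1.5]
top [602.8 -19.5] [63.2 62.5] in spatula [93.3  1.1] pix [441. 261.]
scene [610.5 -23.4] [68.  69.8] in spatula [101.   -2.8] pix [383. 377.]
```

Call:
{"api": "carry_out", "payload": {"motion": [[0, 0, 0, 8.4, 1], [0, 0, 0, 8.4, 1], [0, 0, 0, 8.4, 1], [0, 0, 0, 8.4, 1], [0, 0, 0, 8.4, 1], [0, 0, 0, 8.4, 1], [0, 0, 0, 8.4, 1], [0, 0, 0, 8.4, 1], [0, 0, 0, 8.4, 1], [0, 0, 0, 8.4, 1], [0, 0, 0, 8.4, 1], [0, 0, 0, 7.6, 1]]}}

```text
t: 31.25
eef_pos: [399.5, -20.7, 149.8]
tcp_rot: [-3.139, -0.0, 1.39]
ft_force: [-0.2, -0.4, -2.4]
opening: 0.207
grip_force: 30.0
```

Call:
{"api": "carry_out", "payload": {"motion": [[29, 2, 0, 0, 1], [29, 2, 0, 0, 1], [28, 1, 0, 0, 1], [0, 0, 30, 0, 1], [0, 0, 35, 0, 1], [0, 0, 25, 0, 1], [0, 0, 12, 0, 1], [0, 0, 5, 0, 1], [0, 0, 2, 0, 1], [0, 0, 0, 0, 1], [0, 0, 0, 0, 1]]}}

```text
t: 32.35
eef_pos: [419.9, 63.1, 42.5]
tcp_rot: [3.141, -0.0, 1.396]
ft_force: [0.3, -0.2, -2.1]
opening: 0.209
grip_force: 30.0
```

Call:
{"api": "carry_out", "payload": {"motion": [[0, 0, 2, 0, 1], [0, 0, 1, 0, 1], [0, 0, 1, 0, 1], [0, 0, 0.5, 0, 1], [0, 0, 0, 0, 1]]}}

```text
t: 32.85
eef_pos: [419.7, 63.1, 37.6]
tcp_rot: [3.142, -0.0, 1.396]
ft_force: [-0.1, 0.2, -2.1]
opening: 0.207
grip_force: 30.0
```

Call:
{"api": "carry_out", "payload": {"motion": [[0, 0, 0.5, 0, 1], [0, 0, 0.5, 0, 1], [0, 0, 0, 0, 1], [0, 0, 0, 0, 1]]}}

```text
t: 33.25
eef_pos: [419.8, 63.1, 36.7]
tcp_rot: [3.141, -0.0, 1.396]
ft_force: [0.4, 1.7, 2.5]
opening: 0.21
grip_force: 30.0
```

Call:
{"api": "carry_out", "payload": {"motion": [[0, 0, 0, 0, 0.5], [0, 0, 0, 0, 0.5], [0, 0, 0, 0, 0.5], [0, 0, -30, 0, 0.5], [0, 0, -40, 0, 0.5], [0, 0, -40, 0, 0.5], [0, 0, -30, -8.4, 0.5], [0, 0, -30, -8.4, 0.5], [0, 0, 0, -8.4, 0.5], [0, 0, 0, -8.4, 0.5], [0, 0, 0, -8.4, 0.5], [0, 0, 0, -8.4, 0.5]]}}

```text
t: 34.45
eef_pos: [419.5, 63.1, 206.7]
tcp_rot: [3.142, -0.0, 2.282]
ft_force: [-0.4, -1.0, 0.7]
opening: 0.497
grip_force: 0.0
```

Call:
{"api": "carry_out", "payload": {"motion": [[0, 0, 0, -8.4, 0.5], [0, 0, 0, -8.4, 0.5], [0, 0, 0, -8.4, 0.5], [0, 0, 0, -8.4, 0.5], [0, 0, 0, -8.4, 0.5], [0, 0, 0, -8.4, 0.5]]}}

```text
t: 35.05
eef_pos: [419.5, 63.1, 206.5]
tcp_rot: [3.142, -0.0, -3.121]
ft_force: [-0.1, 0.8, 0.2]
opening: 0.499
grip_force: 0.0
```

```bash
python3 -c "
from look import *
look(26,'pics/s7.png',(150,120,400,370),(180,140,420,380))
t=shot('top')
print('bar',rect(t,(5,120,60),(20,255,220),(310,232,375,300),87))
print('keeper',rect(t,(15,3,140),(45,60,255),(390,200,495,345),16))
"
```

```text
[419.5  63.1 206.6] [ 3.142 -0.    -3.125] [-1.   0.8 -0.6]
top [601.5 -19.5] [65.6 62.5] in spatula [ 70.6 -85.5] pix [441. 261.]
scene [610.5 -23.4] [68.  69.8] in spatula [ 79.5 -89.6] pix [383. 377.]
bar (array([586.1, 150.6]), array([66.5, 14.1], dtype=float32), np.float32(1.7))
keeper (array([588.5, -21.4]), array([215.3, 147.5], dtype=float32), np.float32(179.7))
```

View pics/s7.png

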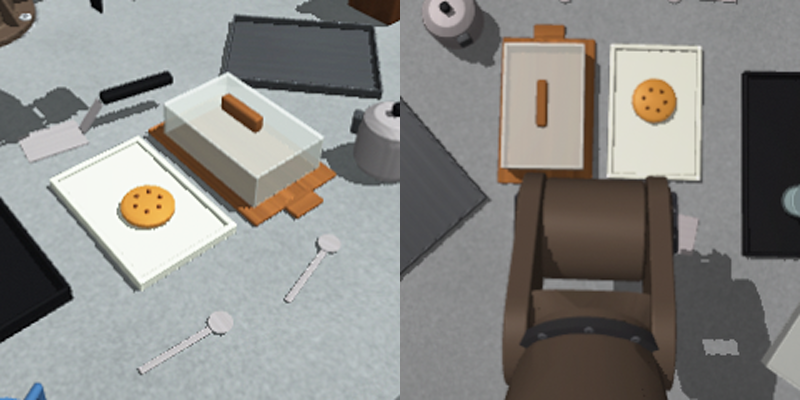

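The biscuit lies flat on the base at left (147,206) and right (655,101). The spatula is flat on the worktop at left (55,140)/(135,88). The cover on the board at right (542,103) hasn't moved. Next I fetch the cover.

Call:
{"api": "carry_out", "payload": {"motion": [[-33.6, 16.9, 0, 0, 0.5], [-33.6, 16.9, 0, 0, 0.5], [-33.6, 16.9, 0, 0, 0.5], [-33.6, 17, 0, 0, 0.5], [-33.6, 17, 0, 0, 0.5], [0, 0, 35, 0, 0.5], [0, 0, 35, 0, 0.5], [0, 0, 30, 0, 0.5], [0, 0, 18, 0, 0.5], [0, 0, 8, 0, 0.5], [0, 0, 0, 0, 0.5], [0, 0, 0, 0, 0.5]]}}

```text
t: 36.4
eef_pos: [586.9, 150.2, 81.5]
tcp_rot: [3.141, 0.001, -3.129]
ft_force: [0.1, 0.2, 0.1]
opening: 0.501
grip_force: 0.0
```

Call:
{"api": "carry_out", "payload": {"motion": [[0, 0, 0, 0, 1], [0, 0, 0, 0, 1], [0, 0, 0, 0, 1], [0, 0, 0, 0, 1], [0, 0, 0, 0, 1], [0, 0, 0, 0, 1], [0, 0, 0, 0, 1]]}}

```text
t: 37.1
eef_pos: [586.5, 150.2, 80.9]
tcp_rot: [3.141, 0.0, -3.128]
ft_force: [-0.6, -0.4, 4.8]
opening: 0.166
grip_force: 30.0
```

Call:
{"api": "carry_out", "payload": {"motion": [[0, 0, -10, 0, 1], [0, 0, -25, 0, 1], [0, 0, -25, 1, 1], [-2.4, -11, 0, 0, 1], [0, -25, 0, 0, 1], [0, -30, 0, 0, 1], [0, -35, 0, 0, 1], [0, -30, 0, 0, 1], [0, -25, 0, 0, 1], [0, -15.4, 0, 0, 1], [0, 0, 0, 0, 1], [0, 0, 0, 0, 1]]}}

```text
t: 38.3
eef_pos: [588.1, -21.2, 140.2]
tcp_rot: [3.141, -0.001, 3.138]
ft_force: [-0.6, -0.4, -2.0]
opening: 0.165
grip_force: 30.0
```

```bash
python3 -c "
from look import *
look(26,'pics/s8.png',(230,120,370,260),(180,160,360,340))
t=shot('top')
print('bar',rect(t,(5,120,60),(20,255,220),(410,220,480,300),150))
"
```

```text
[588.2 -20.4 140.4] [ 3.141 -0.     3.139] [ 0.4 -0.6 -1.9]Traceback (most recent call last):
  File "<string>", line 5, in <module>
    print('bar',rect(t,(5,120,60),(20,255,220),(410,220,480,300),150))
                ~~~~^^^^^^^^^^^^^^^^^^^^^^^^^^^^^^^^^^^^^^^^^^^^^^^^^
  File "h.py", line 19, in rect
    w=cast(c,blob(c,lo,hi,box),z).astype(np.float32)
             ~~~~^^^^^^^^^^^^^
  File "h.py", line 17, in blob
    return max(cs,key=cv2.contourArea).reshape(-1,2)
           ~~~^^^^^^^^^^^^^^^^^^^^^^^^
ValueError: max() iterable argument is empty
```

Call:
{"api": "carry_out", "payload": {"motion": [[-0.7, -0.5, 10, 0, 1], [0, 0, 20, 0, 1], [0, 0, 14, 0, 1], [0, 0, 6, 0, 1], [0, 0, 2, 0, 1], [0, 0, 1, 0, 1], [0, 0, 1, 0, 1], [0, 0, 1, 0, 1], [0, 0, 0, 0, 1], [0, 0, 0, 0, 1]]}}

```text
t: 39.45
eef_pos: [589.1, -21.8, 85.9]
tcp_rot: [3.142, 0.001, 3.138]
ft_force: [-0.2, -0.0, -2.3]
opening: 0.164
grip_force: 30.0
```

Already below the lip top with no contact. Going on down to the floor.

Call:
{"api": "carry_out", "payload": {"motion": [[0, 0, 1, 0, 1], [0, 0, 1, 0, 1], [0, 0, 1, 0, 1], [0, 0, 0.5, 0, 1], [0, 0, 0, 0, 1], [0, 0, 0, 0, 1]]}}

```text
t: 40.05
eef_pos: [589.0, -21.7, 82.9]
tcp_rot: [-3.142, 0.0, 3.138]
ft_force: [-4.1, 0.8, 6.8]
opening: 0.165
grip_force: 30.0
```

Call:
{"api": "carry_out", "payload": {"motion": [[0, 0, 0, 0, 0.6], [0, 0, 0, 0, 0.6], [0, 0, 0, 0, 0.6], [0, 0, -30, 0, 0.6], [0, 0, -40, 0, 0.6], [0, 0, -40, 0, 0.6], [0, 0, -30, 0, 0.6], [0, 0, 0, 0, 0.6]]}}

```text
t: 40.85
eef_pos: [590.4, -21.9, 226.3]
tcp_rot: [-3.141, 0.007, 3.138]
ft_force: [-0.2, 0.2, 0.1]
opening: 0.399
grip_force: 0.0
```

```bash
python3 - <<'E'
from h import *
c=shot('scene');t=shot('top')
np.savez('s9.npz',top=t['color'],scene=c['color'])
cv2.imwrite('pics/s9.png',np.hstack([cv2.resize(t['color'][220:290,380:480],(400,280),interpolation=2),cv2.resize(t['color'][170:240,400:500],(400,280),interpolation=2)])[:,:,::-1])
a=cv2.resize(t['color'][165:285,370:490],(400,400),interpolation=2); b=cv2.resize(c['color'][225:385,30:160],(325,400),interpolation=2)
cv2.imwrite('pics/s9.png',cv2.convertScaleAbs(np.hstack([a,b])[:,:,::-1],alpha=1.3))
print('cover top', rect(t,(5,120,60),(20,255,220),(420,230,465,300),89), env.state()['eef_pos'])
o=-t['R'].T@t['t'];print('top cam at',o, -c['R'].T@c['t'])
E
```

```text
Traceback (most recent call last):
  File "h.py", line 19, in rect
    w=cast(c,blob(c,lo,hi,box),z).astype(np.float32)
             ~~~~^^^^^^^^^^^^^
  File "h.py", line 17, in blob
    return max(cs,key=cv2.contourArea).reshape(-1,2)
           ~~~^^^^^^^^^^^^^^^^^^^^^^^^
ValueError: max() iterable argument is empty
```

View pics/s9.png

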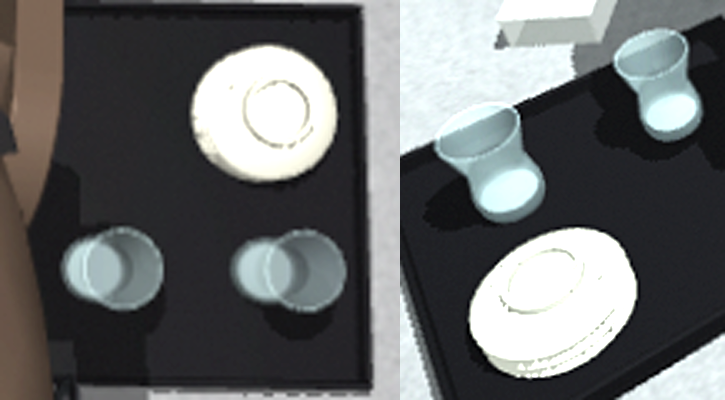

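In the picture, the left panel shows the top view: glass rims centred at (123,269) and (305,269), and the top saucer's foot ring at (276,113). The right panel shows the scene view: rims at (478,135) and (652,56), and the ring at (545,280).

```bash
python3 - <<'E'
from h import *
c=shot('scene');t=shot('top')
T=lambda *p:[(370+x/3.3333,165+y/3.3333) for x,y in p]
C=lambda *p:[(30+(x-400)/2.5,225+y/2.5) for x,y in p]
r=lambda a:a.round(1).tolist()
print('rims top',r(cast(t,T((123,269),(305,269.5)),86)),'edges',r(cast(t,T((83,269),(163,269),(123,228),(123,310)),86)))
print('rims scene',r(cast(c,C((652,56),(478,135)),86)))
for zz in (49,37.5,26): print('ring',zz,r(cast(t,T((276.5,113)),zz)),r(cast(c,C((545,280)),zz)))
print('ring edges',r(cast(t,T((244,113),(309,113),(276,80),(276,147)),49)))
# foot: bright disk centre top
print('feet scene',r(cast(c,C((672,113),(509,190)),9)))
# saucer outer rim of top saucer: full blob
k=blob(t,(15,5,100),(45,60,255),(605,250,680,320)); print('saucer blob bbox',k.min(0),k.max(0)); print(r(cast(t,[(k[:,0].max(),k[:,1].mean())],29)))
E
```

```text
rims top [[450.2, -245.5], [452.3, -373.2]] edges [[449.6, -217.5], [450.7, -273.5], [478.7, -245.6], [421.8, -245.3]]
rims scene [[456.7, -244.5], [458.8, -373.0]]
ring 49 [[566.5, -370.9]] [[579.4, -372.6]]
ring 37.5 [[567.9, -375.8]] [[569.4, -373.2]]
ring 26 [[569.3, -380.7]] [[559.4, -373.8]]
ring edges [[565.9, -346.9], [567.0, -394.9], [590.8, -370.9], [541.5, -370.0]]
feet scene [[445.5, -242.8], [445.0, -373.1]]
saucer blob bbox [427 178] [470 218]
[[570.9, -422.3]]
```

Call:
{"api": "carry_out", "payload": {"motion": [[0, 0, 0, 8.16, 0.1], [0, 0, 0, 8.16, 0.1], [0, 0, 0, 8.16, 0.1], [0, 0, 0, 8.16, 0.1], [0, 0, 0, 8.16, 0.1], [0, 0, 0, 8.16, 0.1], [0, 0, 0, 8.16, 0.1], [0, 0, 0, 8.16, 0.1], [0, 0, 0, 8.16, 0.1], [0, 0, 0, 8.16, 0.1], [0, 0, 0, 8.16, 0.1]]}}

```text
t: 42.15
eef_pos: [588.6, -21.7, 220.5]
tcp_rot: [-3.139, -0.0, 1.566]
ft_force: [0.7, -0.2, 0.5]
opening: 0.9
grip_force: 0.0
```

Call:
{"api": "carry_out", "payload": {"motion": [[-38.8, -2.6, 0, 0, 0.1], [-38.8, -2.6, 0, 0, 0.1], [-38.8, -2.6, 0, 0, 0.1], [-38.8, -2.6, 0, 0, 0.1], [-38.8, -2.6, 0, 0, 0.1], [-38.8, -2.6, 0, 0, 0.1], [-38.8, -2.6, 0, 0, 0.1], [-38.8, -2.6, 0, 0, 0.1], [-38.8, -2.6, 0, 0, 0.1], [0, 0, 50, 0, 0.1], [0, 0, 0, 0, 0.1], [0, 0, 0, 0, 0.1]]}}

```text
t: 43.35
eef_pos: [565.6, -370.3, 171.0]
tcp_rot: [-3.139, -0.002, 1.572]
ft_force: [0.6, -0.2, 1.6]
opening: 0.898
grip_force: 0.0
```

```bash
python3 - <<'E'
from h import *
c=shot('scene');t=shot('top');s=env.state();print(s['eef_pos'],s['tcp_rot'])
print('bar',rect(t,(5,120,60),(20,255,220),(420,230,465,300),89))
print('bar scene',rect(c,(5,120,60),(20,255,220),(345,310,400,370),89))
a=cv2.resize(c['color'][190:330,190:330],(400,400),interpolation=2); b=cv2.resize(c['color'][200:380,20:200],(400,400),interpolation=2)
cv2.imwrite('pics/s10.png',np.hstack([a,b])[:,:,::-1])
E
```

```text
[ 566.61887134 -370.52128782  173.51513217] [3.14059254e+00 5.96713020e-04 1.57268170e+00]
bar (array([589.3, -17.1]), array([66.3, 11.7], dtype=float32), np.float32(0.8))
bar scene (array([599.9, -24.3]), array([81.7, 22.8], dtype=float32), np.float32(0.6))
```

View pics/s10.png

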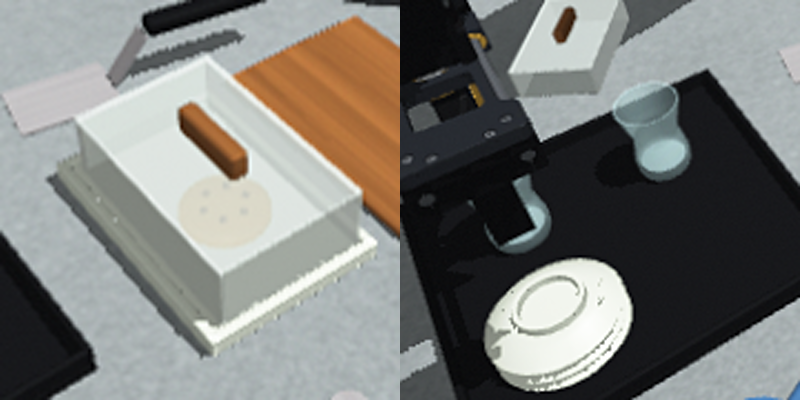

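The cover stands inside the lip with the biscuit visible under it at left (225,210). The right panel shows two glasses and the saucer stack, with the ring at (552,306). The bar reads 3.6 mm off from before, so I'm checking that the cover is level and home.

```bash
python3 - <<'E'
from h import *
c=shot('scene');t=shot('top')
C=lambda *p:[(190+(x+.5)/2.857-.5,190+(y+.5)/2.857-.5) for x,y in p]
for z in (65,71): print(z,cast(c,C((78,123),(222,277),(360,192),(208,57)),z).round(1).tolist())
print('lip outer bottom corner',cast(c,C((210,347),(53,175),(377,240)),16).round(1).tolist())
# bar now vs first frame and s9 in both cams, same mask
b=lambda im,box:blob({'color':im},(5,110,50),(20,255,220),box)
for n,im,box in(('scene',c['color'],(345,300,405,375)),('top',t['color'],(415,225,475,305))):
    first=cv2.imread(f'pics/{n}0.png')
    f=cv2.cvtColor(cv2.resize(first,(560,420),interpolation=cv2.INTER_AREA),cv2.COLOR_BGR2RGB)
    for nm,i in(('first',f),('now',im)):
        k=b(i,box);print(n,nm,'bbox',k.min(0),k.max(0),'n',len(k),'area',cv2.contourArea(k))
E
```

```text
65 [[502.3, -79.1], [688.1, -79.5], [685.4, 40.4], [498.0, 42.6]]
71 [[508.5, -81.8], [692.4, -82.3], [689.6, 36.4], [504.2, 38.6]]
lip outer bottom corner [[696.8, -97.5], [492.0, -101.6], [694.4, 51.5]]
scene first bbox [251 227] [274 252] n 57 area 254.5
scene now bbox [253 226] [275 252] n 58 area 253.0
top first bbox [308 171] [314 199] n 63 area 152.5
top now bbox [307 170] [312 198] n 62 area 136.0
```

Call:
{"api": "carry_out", "payload": {"motion": [[0, 0.8, 35, 0, 0.1], [0, 0, 35, 0, 0.1], [0, 0, 30, 0, 0.1], [0, 0, 14, 0, 0.1], [0, 0, 4, 0, 0.1], [0, 0, 0, 0, 0.1], [0, 0, 0, 0, 0.1]]}}

```text
t: 44.25
eef_pos: [567.4, -371.4, 55.8]
tcp_rot: [3.14, 0.001, 1.572]
ft_force: [-0.0, -0.5, -0.3]
opening: 0.9
grip_force: 0.0
```

Call:
{"api": "carry_out", "payload": {"motion": [[0, 0, 2.5, 0, 0.1], [0, 0, 1, 0, 0.1], [0, 0, 0, 0, 0.1], [0, 0, 0, 0, 0.1]]}}

```text
t: 44.65
eef_pos: [566.7, -371.0, 50.8]
tcp_rot: [3.141, 0.0, 1.572]
ft_force: [-0.1, 0.9, 0.9]
opening: 0.898
grip_force: 0.0
```

Call:
{"api": "carry_out", "payload": {"motion": [[0, 0, 0, 0, 0.35], [0, 0, 0, 0, 0.35], [0, 0, 0, 0, 1], [0, 0, 0, 0, 1], [0, 0, 0, 0, 1], [0, 0, 0, 0, 1], [0, 0, 0, 0, 1]]}}

```text
t: 45.35
eef_pos: [566.7, -371.0, 50.6]
tcp_rot: [3.141, -0.0, 1.572]
ft_force: [0.9, 0.7, -0.2]
opening: 0.539
grip_force: 30.0
```

Call:
{"api": "carry_out", "payload": {"motion": [[0, 0, -4, 0, 1], [0, 0, -10, 0, 1], [0, 0, -25, 0, 1], [0, 0, -30, 0, 1], [0, 0, -20, 0, 1], [0, 0, -10, 0, 1], [0, 0, 0, 0, 1], [0, 0, 0, 0, 1]]}}

```text
t: 46.15
eef_pos: [566.4, -370.7, 148.9]
tcp_rot: [-3.141, -0.001, 1.572]
ft_force: [0.1, -0.3, -1.5]
opening: 0.538
grip_force: 30.0
```

```bash
cat > sauc.py <<'E'
from h import *
c=shot('scene');t=shot('top');s=env.state();P=s['eef_pos'];print(P.round(1),s['ft_force'].round(1))
zo=P[2]-21.6
for n,cc in(('scene',c),('top',t)):
    u,v=proj(cc,[P[0],P[1],zo+8])[0]
    m=cv2.inRange(hsv(cc).astype(np.uint8),(15,3,90),(45,70,255)); k0=np.zeros_like(m)
    x0,x1,y0,y1=int(u-38),int(u+38),int(v-32),int(v+32); k0[y0:y1,max(x0,0):x1]=m[y0:y1,max(x0,0):x1]
    for k in cv2.findContours(k0,cv2.RETR_EXTERNAL,cv2.CHAIN_APPROX_NONE)[0]:
        if cv2.contourArea(k)<120: continue
        k=k.reshape(-1,2); w=cast(cc,k,zo).astype(np.float32)
        ce,r=cv2.minEnclosingCircle(w); print(n,'pix',k.mean(0).round(),'circle',np.round(ce,1),round(r,1),'minus tcp',(np.array(ce)-P[:2]).round(1))
E
python3 sauc.py; python3 - <<'E'
import sys;sys.path.insert(0,'.')
from h import *
c=shot('scene'); cv2.imwrite('pics/s11.png',cv2.resize(c['color'][160:380,10:230],(600,600),interpolation=2)[:,:,::-1])
E
```

```text
[ 566.3 -370.7  148.3] [-0.6  0.  -1.5]
scene pix [ 93. 326.] circle [ 636.7 -358.8] 20.8 minus tcp [70.5 11.9]
scene pix [ 70. 312.] circle [ 566.3 -373.2] 49.9 minus tcp [ 0.  -2.6]
top pix [456. 198.] circle [ 561.9 -341.5] 62.4 minus tcp [-4.4 29.2]
```

View pics/s11.png

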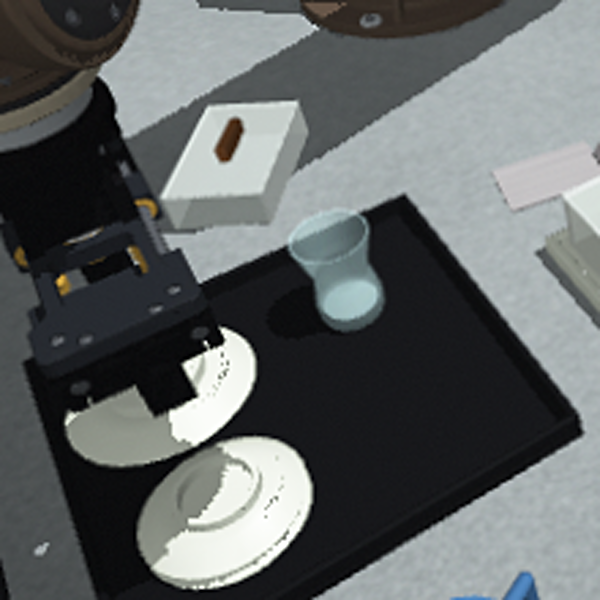

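The held saucer at (160,400) is level. The stack below now shows its second saucer's ring at (222,487), and glass A's rim is at (329,236). I'll check the glass centres by projecting the known rim circle for the candidate centres.

```bash
python3 - <<'E'
from h import *
c=shot('scene');t=shot('top')
a=np.linspace(0,2*np.pi,73)
def bb(cc,x,y,z,r,f,o):
    p=proj(cc,np.c_[x+r*np.cos(a),y+r*np.sin(a),0*a+z]); p=(p+.5-np.array(o))*f-.5
    return np.r_[p.min(0),p.max(0)].round(1)[[0,2,1,3]]
for x,y in((451,-244.7),(454,-244.7),(457,-244.5)):
    print('A',x,'s11',bb(c,x,y,86,28,2.727,(10,160)),'meas 289 369 208 265 | top',bb(t,x,y,86,28,3.333,(370,165)),'meas 83 163 228 310')
for x,y in((453,-372.5),(456,-372.5)):
    print('B',x,'s9R',bb(c,x,y,86,28,2.5,(30,225))+[400,400,0,0],'meas 435 520 102 168 | top',bb(t,x,y,86,28,3.333,(370,165)),'meas 264 346 229 310')
# edge profile: scene column through rim A (gray) and top rows
u=int(proj(c,[451,-244.7,86])[0][0]); print('scene col',u,[(v,int(c['color'][v,u].mean())) for v in range(232,262)])
E
```

```text
A 451 s11 [286.2 367.2 208.7 262.8] meas 289 369 208 265 | top [ 83.  163.1 228.6 309.3] meas 83 163 228 310
A 454 s11 [287.7 368.8 210.9 265.2] meas 289 369 208 265 | top [ 83.  163.  224.3 305. ] meas 83 163 228 310
A 457 s11 [289.4 370.6 212.9 267.6] meas 289 369 208 265 | top [ 82.7 162.7 220.  300.7] meas 83 163 228 310
B 453 s9R [434.2 519.5 102.  160.9] meas 435 520 102 168 | top [265.3 344.8 229.5 310. ] meas 264 346 229 310
B 456 s9R [435.2 520.7 104.3 163.6] meas 435 520 102 168 | top [265.3 344.7 225.2 305.7] meas 264 346 229 310
scene col 129 [(232, 176), (233, 177), (234, 173), (235, 171), (236, 172), (237, 185), (238, 192), (239, 182), (240, 182), (241, 185), (242, 189), (243, 165), (244, 117), (245, 117), (246, 118), (247, 116), (248, 117), (249, 117), (250, 120), (251, 123), (252, 122), (253, 121), (254, 114), (255, 121), (256, 136), (257, 118), (258, 121), (259, 120), (260, 122), (261, 122)]
```

Call:
{"api": "carry_out", "payload": {"motion": [[0, -10, 0, 0, 1], [0, -20, 0, 0, 1], [0, -25, 0, 0, 1], [0, -25, 0, 0, 1], [0, -20, 0, 0, 1], [0, -10, 0, 0, 1], [0, -3.3, 0, 0, 1], [0, 0, 10, 0, 1], [0, 0, 15, 0, 1], [0, 0, 10, 0, 1], [0, 0, 0, 0, 1], [0, 0, 0, 0, 1]]}}

```text
t: 47.6
eef_pos: [453.7, -371.0, 114.3]
tcp_rot: [-3.141, -0.0, 1.572]
ft_force: [0.4, -0.5, -1.6]
opening: 0.533
grip_force: 30.0
```

```bash
python3 sauc.py
```

```text
[ 453.8 -371.2  114.9] [-0.1 -0.7 -0.6]
scene pix [ 58. 279.] circle [ 454.5 -373. ] 49.8 minus tcp [ 0.8 -1.7]
top pix [457. 242.] circle [ 461.5 -358.6] 43.0 minus tcp [ 7.8 12.6]
```

Call:
{"api": "carry_out", "payload": {"motion": [[0, -0.7, 6, 0, 1], [0, 0, 4, 0, 1], [0, 0, 2, 0, 1], [0, 0, 1, 0, 1], [0, 0, 1, 0, 1], [0, 0, 0, 0, 1], [0, 0, 0, 0, 1]]}}

```text
t: 48.4
eef_pos: [452.7, -371.1, 100.6]
tcp_rot: [3.142, 0.0, 1.572]
ft_force: [0.8, -0.1, -1.0]
opening: 0.531
grip_force: 30.0
```

Call:
{"api": "carry_out", "payload": {"motion": [[0, 0, 0.7, 0, 1], [0, 0, 0.5, 0, 1], [0, 0, 0, 0, 1], [0, 0, 0, 0, 1]]}}

```text
t: 48.8
eef_pos: [452.7, -371.1, 99.7]
tcp_rot: [3.141, 0.0, 1.572]
ft_force: [-1.6, 2.0, 4.7]
opening: 0.536
grip_force: 30.0
```

Call:
{"api": "carry_out", "payload": {"motion": [[0, 0, 0, 0, 0.35], [0, 0, 0, 0, 0.3], [0, 0, 0, 0, 0.25], [0, 0, 0, 0, 0.2], [0, 0, -10, 0, 0.2], [0, 0, -25, 0, 0.1], [0, 0, -25, 0, 0.1], [0, 30, 0, 0, 0.1], [-0.5, 42, 0, 0, 0.1], [-0.5, 42, 0, 0, 0.1], [0, 0, 0, 0, 0.1], [0, 0, 0, 0, 0.1]]}}

```text
t: 50.0
eef_pos: [567.0, -371.5, 159.4]
tcp_rot: [-3.141, -0.0, 1.573]
ft_force: [-0.1, -0.2, -0.4]
opening: 0.905
grip_force: 0.0
```

```bash
cat > caps.py <<'E'
from h import *
c=shot('scene');t=shot('top');s=env.state();print(s['eef_pos'].round(1),s['opening'])
for n,(x,y) in dict(A=(451.5,-244.7),B=(453,-372.5)).items():
    for m,cc in(('scene',c),('top',t)):
        u,v=proj(cc,[x,y,85])[0]; g=cv2.inRange(hsv(cc).astype(np.uint8),(15,3,90),(45,70,255)); k0=np.zeros_like(g)
        y0,y1,x0,x1=int(v-30),int(v+30),max(int(u-30),0),int(u+30); k0[y0:y1,x0:x1]=g[y0:y1,x0:x1]
        cs=[k for k in cv2.findContours(k0,cv2.RETR_EXTERNAL,cv2.CHAIN_APPROX_NONE)[0] if cv2.contourArea(k)>150]
        for k in cs:
            ce,r=cv2.minEnclosingCircle(cast(cc,k.reshape(-1,2),77.5).astype(np.float32)); print(n,m,np.round(ce,1),round(r,1))
E
python3 caps.py
```

```text
[ 565.9 -371.9  159.7] 0.904112934622351
B top [ 452.7 -373.3] 50.0
```

Call:
{"api": "carry_out", "payload": {"motion": [[0, 0.5, 30, 0, 0.1], [0, 0, 35, 0, 0.1], [0, 0, 30, 0, 0.1], [0, 0, 15, 0, 0.1], [0, 0, 7, 0, 0.1], [0, 0, 2, 0, 0.1], [0, 0, 0, 0, 0.1], [0, 0, 0, 0, 0.1]]}}

```text
t: 50.9
eef_pos: [567.6, -372.3, 41.7]
tcp_rot: [3.14, 0.001, 1.572]
ft_force: [0.3, -0.2, 0.3]
opening: 0.9
grip_force: 0.0
```

Call:
{"api": "carry_out", "payload": {"motion": [[0, 0, 1.5, 0, 0.1], [0, 0, 0, 0, 0.35], [0, 0, 0, 0, 0.35], [0, 0, 0, 0, 1], [0, 0, 0, 0, 1], [0, 0, 0, 0, 1], [0, 0, 0, 0, 1], [0, 0, 0, 0, 1]]}}

```text
t: 51.7
eef_pos: [567.3, -372.0, 38.9]
tcp_rot: [3.141, 0.0, 1.572]
ft_force: [1.4, -0.3, 0.3]
opening: 0.54
grip_force: 30.0
```

Call:
{"api": "carry_out", "payload": {"motion": [[0, 0, -4, 0, 1], [0, 0, -10, 0, 1], [0, 0, -25, 0, 1], [0, 0, -30, 0, 1], [0, 0, -25, 0, 1], [0, 0, -12, 0, 1], [0, 0, -4, 0, 1], [0, 0, 0, 0, 1]]}}

```text
t: 52.5
eef_pos: [567.0, -371.9, 148.8]
tcp_rot: [-3.142, -0.0, 1.572]
ft_force: [-0.9, 1.4, -0.8]
opening: 0.536
grip_force: 30.0
```

Call:
{"api": "carry_out", "payload": {"motion": [[5, -5, 0, 0, 1], [14, -13, 0, 0, 1], [22, -20, 0, 0, 1], [25, -22, 0, 0, 1], [25, -22, 0, 0, 1], [20, -18, 0, 0, 1], [12, -11, 0, 0, 1], [5.5, -4.8, 0, 0, 1], [0, 0, 0, 0, 1], [0, 0, 15, 0, 1], [0, 0, 15, 0, 1], [0, 0, 0, 0, 1]]}}

```text
t: 53.7
eef_pos: [451.1, -243.7, 117.2]
tcp_rot: [-3.139, -0.002, 1.571]
ft_force: [-0.7, 1.1, -0.8]
opening: 0.536
grip_force: 30.0
```

```bash
python3 sauc.py
```

```text
[ 451.6 -244.   118.8] [ 0.9 -0.8  0.1]
scene pix [120. 249.] circle [ 453.4 -252.7] 47.0 minus tcp [ 1.7 -8.7]
scene pix [143. 239.] circle [ 459. -215.] 38.7 minus tcp [ 7.4 29. ]
top pix [399. 245.] circle [ 450.6 -234.2] 49.2 minus tcp [-1.   9.8]
```

```bash
python3 - <<'E'
from h import *
c=shot('scene');P=env.state()['eef_pos'];zo=P[2]-21.4
u,v=proj(c,[P[0],P[1],zo+8])[0]
m=cv2.inRange(hsv(c).astype(np.uint8),(15,3,90),(45,70,255)); k0=np.zeros_like(m); k0[int(v-32):int(v+32),int(u-38):int(u+38)]=m[int(v-32):int(v+32),int(u-38):int(u+38)]
cs=[k.reshape(-1,2) for k in cv2.findContours(k0,cv2.RETR_EXTERNAL,cv2.CHAIN_APPROX_NONE)[0] if cv2.contourArea(k)>60]
for k in cs: print(k.min(0),k.max(0),cv2.contourArea(k.reshape(-1,1,2)))
a=np.linspace(0,2*np.pi,73)
for off in(-3,0,3):
    p=proj(c,np.c_[P[0]+50*np.cos(a),P[1]+off+50*np.sin(a),0*a+zo]);print(off,'pred',p.min(0).round(1),p.max(0).round(1))
w=cast(c,np.vstack(cs),zo).astype(np.float32);print(P.round(1),cv2.minEnclosingCircle(w))
E
```

```text
[102 234] [138 260] 504.0
[135 226] [154 249] 244.5
-3 pred [ 99.7 225.4] [153.5 260.9]
0 pred [101.3 224.8] [154.9 260.2]
3 pred [102.9 224.2] [156.4 259.5]
[ 451.7 -244.   119.1] ((452.8352355957031, -245.4119415283203), 49.81733703613281)
```

Call:
{"api": "carry_out", "payload": {"motion": [[0, 0, 7, 0, 1], [0, 0, 6, 0, 1], [0, 0, 3, 0, 1], [0, 0, 1, 0, 1], [0, 0, 0.7, 0, 1], [0, 0, 0, 0, 1], [0, 0, 0, 0, 1]]}}

```text
t: 54.55
eef_pos: [451.3, -243.6, 101.3]
tcp_rot: [3.141, 0.0, 1.572]
ft_force: [-0.2, 0.1, -1.5]
opening: 0.534
grip_force: 30.0
```

Call:
{"api": "carry_out", "payload": {"motion": [[0, 0, 1, 0, 1], [0, 0, 0.6, 0, 1], [0, 0, 0, 0, 1], [0, 0, 0, 0, 1]]}}

```text
t: 54.95
eef_pos: [451.3, -243.6, 99.6]
tcp_rot: [3.142, -0.0, 1.572]
ft_force: [-0.2, -0.7, -1.0]
opening: 0.539
grip_force: 30.0
```

Call:
{"api": "carry_out", "payload": {"motion": [[0, 0, 0.5, 0, 1], [0, 0, 0, 0, 1], [0, 0, 0, 0, 1]]}}

```text
t: 55.25
eef_pos: [451.3, -243.6, 99.5]
tcp_rot: [3.141, 0.0, 1.572]
ft_force: [-1.4, 0.4, 4.8]
opening: 0.535
grip_force: 30.0
```

Call:
{"api": "carry_out", "payload": {"motion": [[0, 0, 0, 0, 0.35], [0, 0, 0, 0, 0.3], [0, 0, 0, 0, 0.25], [0, 0, 0, 0, 0.2], [0, 0, -10, 0, 0.2], [0, 0, -30, 0, 0.2], [0, 0, -40, 0, 0.2], [0, 0, -40, 0, 0.2], [-14, -37, 0, 0, 0.2], [-14, -37, 0, 0, 0.2], [-14, -37, 0, 0, 0.2], [-14, -37, 0, 0, 0.2]]}}

```text
t: 56.45
eef_pos: [302.0, -299.8, 219.9]
tcp_rot: [3.141, 0.001, 1.572]
ft_force: [0.7, -0.9, 0.3]
opening: 0.796
grip_force: 0.0
```

```bash
python3 caps.py; python3 - <<'E'
from h import *
c=shot('scene');t=shot('top')
print('bar',rect(t,(5,120,60),(20,255,220),(410,220,480,300),89)); print('handle',rect(t,(0,0,0),(180,255,60),(320,320,415,400),58)); print('bisc/keeper',rect(t,(15,3,140),(45,60,255),(390,200,495,345),16))
cv2.imwrite('pics/s12.png',np.hstack([cv2.resize(c['color'][150:380,20:340],(400,288),interpolation=2),cv2.resize(t['color'][130:330,220:498],(400,288),interpolation=2)])[:,:,::-1])
E
```

```text
[ 300.4 -300.5  219.9] 0.802265962703771
A scene [ 451.3 -244.8] 50.5
A top [ 450.9 -245.5] 50.6
B scene [ 452.1 -373.8] 50.2
B top [ 452.2 -374. ] 50.8
bar (array([589.3, -17.1]), array([66.3, 11.7], dtype=float32), np.float32(0.8))
handle (array([423. ,  89.6]), array([112.7,  20. ], dtype=float32), np.float32(79.8))
bisc/keeper (array([589.9, -20.5]), array([215.3, 145.1], dtype=float32), np.float32(179.4))
```

View pics/s12.png

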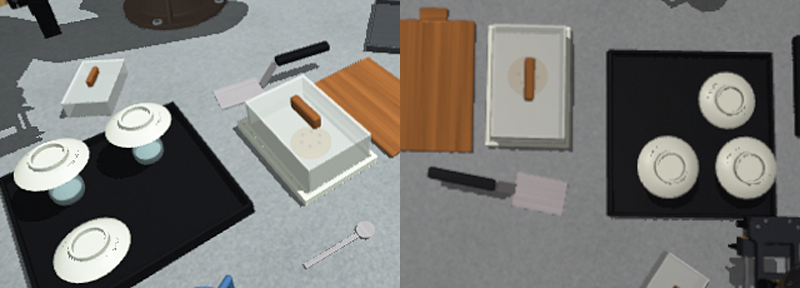

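In the picture both glasses are capped: left (50,163)/(138,123), right (668,166)/(745,168). Both views agree on centre to about 2 mm and on height. One saucer is left over on the tray, the spatula lies flat, and the biscuit is under the cover.

The cover drifted about 3 mm inside the lip after I released it. I'll check it is home by touching the top of the bar gently; contact at TCP z of about 97 means seated.

Call:
{"api": "carry_out", "payload": {"motion": [[31.4, 32.1, 0, 0, 1], [31.4, 32.1, 0, 0, 1], [31.4, 32.1, 0, 0, 1], [31.4, 32.1, 0, 0, 1], [31.4, 32.1, 0, 0, 1], [31.4, 32.1, 0, 0, 1], [31.4, 32.1, 0, 0, 1], [31.4, 32.1, 0, 0, 1], [31.4, 32.1, 0, 0, 1], [0, 0, 30, 0, 1], [0, 0, 35, 0, 1], [0, 0, 30, 0, 1]]}}

```text
t: 57.85
eef_pos: [592.3, -14.8, 122.7]
tcp_rot: [-3.141, -0.0, 1.574]
ft_force: [-0.0, -0.5, -0.4]
opening: 0.003
grip_force: 0.0
```

Call:
{"api": "carry_out", "payload": {"motion": [[0, 0, 14, 0, 1], [0, 0, 5, 0, 1], [0, 0, 2, 0, 1], [0, 0, 0, 0, 1], [0, 0, 0, 0, 1]]}}

```text
t: 58.35
eef_pos: [592.5, -16.9, 104.3]
tcp_rot: [3.14, 0.0, 1.572]
ft_force: [-0.7, 0.3, 0.8]
opening: 0.003
grip_force: 0.0
```

Call:
{"api": "carry_out", "payload": {"motion": [[-0.5, -2, 2, 0, 1], [0, 0, 1, 0, 1], [0, 0, 1, 0, 1], [0, 0, 0, 0, 1], [0, 0, 0, 0, 1]]}}

```text
t: 58.85
eef_pos: [590.0, -17.4, 99.1]
tcp_rot: [3.142, -0.0, 1.572]
ft_force: [-0.1, -0.0, 0.7]
opening: 0.007
grip_force: 0.0
```

Call:
{"api": "carry_out", "payload": {"motion": [[0, 0, 1, 0, 1], [0, 0, 0, 0, 1], [0, 0, 0, 0, 1]]}}

```text
t: 59.15
eef_pos: [590.0, -17.3, 98.1]
tcp_rot: [-3.142, -0.0, 1.572]
ft_force: [0.4, 0.3, 0.3]
opening: 0.006
grip_force: 0.0
```

Call:
{"api": "carry_out", "payload": {"motion": [[0, 0, 1, 0, 1], [0, 0, 0.5, 0, 1], [0, 0, 0, 0, 1], [0, 0, 0, 0, 1]]}}

```text
t: 59.55
eef_pos: [590.1, -17.4, 97.3]
tcp_rot: [3.141, 0.0, 1.572]
ft_force: [-2.8, 0.0, 7.1]
opening: 0.005
grip_force: 3.8
```

Contact came at 97.3, exactly the seated height, so the cover is home and level. I'll retreat, take a last numeric check and hand in.

Call:
{"api": "carry_out", "payload": {"motion": [[0, 0, -5, 0, 1], [0, 0, -30, 0, 1], [0, 0, -45, 0, 1], [0, 0, -45, 0, 1], [-31, -32, 0, 0, 1], [-31, -32, 0, 0, 1], [-31, -32, 0, 0, 1], [-31, -32, 0, 0, 1], [-31, -32, 0, 0, 1], [-31, -32, 0, 0, 0.5], [-31, -32, 0, 0, 0.5], [-31, -32, 0, 0, 0.5]]}}

```text
t: 60.75
eef_pos: [332.8, -266.5, 221.9]
tcp_rot: [3.141, 0.0, 1.572]
ft_force: [-0.1, -1.4, -0.0]
opening: 0.202
grip_force: 0.0
```

```bash
python3 caps.py; python3 - <<'E'
from h import *
t=shot('top')
print('bar',rect(t,(5,120,60),(20,255,220),(410,220,480,300),89)); print('handle',rect(t,(0,0,0),(180,255,60),(320,320,415,400),58))
print(env.job_done())
E
```

```text
[ 331.5 -268.2  221.9] 0.28366764798257077
A scene [ 450.9 -245. ] 50.2
A top [ 450.9 -245.5] 50.6
B scene [ 451.6 -374.1] 49.7
B top [ 452.2 -374. ] 50.8
bar (array([589.3, -17.1]), array([66.3, 11.7], dtype=float32), np.float32(0.8))
handle (array([423. ,  89.4]), array([113.2,  20. ], dtype=float32), np.float32(79.8))
the job is handed in; nothing more can be done
None
```

The job is handed in at about 61 s: the biscuit was moved by spatula and lies flat under the cover, which sits home in the keeper (about 3 mm off centre inside the lip), the spatula is flat on the worktop, and both glasses are capped to within about 2 mm of centre; no verdict came back.

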